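# Rack the short screwdriver

## Robot

A 6-joint arm with a two-finger parallel gripper is mounted at the origin on a cart in front of the work surface, level with it; the furniture and walls round the work are solid. World frame = base frame: x ahead of the robot, y to its left, z up, the work surface at z = 0. Lengths are in m, angles in rad, forces in N, time in s.
With the tool pointing down it reaches from about 0.275 to 0.825 m from the base axis. Payload 4.9 kg.
Tool frame: the origin (TCP) lies midway between the tips of the shut fingers; the grasp point (between the pads) lies 19 mm behind it; z points along the fingers, y is the line along which they close (so a half turn about z gives the same grasp; the last joint's range is limited). The gripper opens to 85 mm and grips with 20 to 120 N. Pads are 22 mm wide; open, the fingers measure 114 mm over their backs; the gripper's body (76 mm by 85 mm) begins 54 mm behind the grasp point. The pads swing forward as they close: fully open they stand 13 mm farther back than shut.
Start: joints at [1.114, 0.326, -0.193, 1.052, 0, 1.437], TCP at [0.174, 0.522, 0.196] pointing down, gripper open.
Joint ranges: [-2.65, 2.65], [-0.97, 1.79], [-1.3, 1.35], [-1.93, 2.1], [-1.47, 1.37], [-3.14, 3.14]. Speed limits (rad/s): [2.57, 2.57, 3.14, 3.14, 3.14, 3.14].

## Interface

Orientations are given as a unit quaternion [x, y, z, w].
In Python, from plant import robot gives the robot as it stands.
- The arm moves only by the tool drive_tool, never from a script. Its argument "plan" is a list of rows, each a list of 3 entries, a list of its own where there are three numbers: the shift along the world's x, y, z in mm, then the turn, a rotation vector about the world's x, y, z in degrees, then the opening, from 0 (shut) to 1 (fully open). A call has 1 to 20 rows; each row shifts and turns the commanded pose from where the row before left it; what a row does not reach is not made up. A row lasts 1/10 s, in which the tool goes at most 50 mm and 8.59 degrees, less where a joint would pass 70% of its speed; a pose out of reach is approached as far as the arm can. A call with a gripper value outside its range is refused whole. The fingers move at their own pace and stop on an object; "force" is the grip in N (left out, the last holds). Time passes only in rows, so rows that do not move let the fingers close. It gives the time, the measured TCP pose, the force, the opening and the grip force at its end, in the units of the state.
- robot.get_state(): the state, without advancing time (a new reading comes with each control period).
- robot.grab_frame(name): name is "side" or "top"; returns (picture, depth): 400x640x3 uint8, blue, green, red; 400x640 float32, m along the optical axis (not along the pixel's ray), 0 where there is no reading.
- robot.calibration(name): a dict with "fx", "fy", "cx", "cy" (pixels), "R" (3x3) and "t" (3): a world point X has camera coordinates R X + t. Camera axes: x right, y down, z forward; pixel columns grow to the right and rows downward; lengths in m; the calibration is good to about 2 mm. A picture is of the moment at which its call begins. calibration takes no time and is no camera call.
- robot.sign_off(): hands the job in; it is judged then, once.
Trained networks look in the newest picture that a camera, given by its name, has taken for a name from the list of things; names that differ only in an ending like _2 or _b are one class to them, and where a whole thing is asked for, a point or a joint stands for the part that bears it (a point fixed in the world has none). Each returns a list of dicts, best first, with "score" (0 to 1); they miss things now and then, are a little off and sometimes report something else, mostly with a low value. They report only what shows in the picture. A call takes as long as a camera call.
- robot.regions_of(camera, thing): "pixels" (400x640 bool, what is visible of it) and "pixel" ([column, row] in pixels, amid what is visible of it).
The state is a dict: "clock": time; "joint_positions": joint angles; "joint_vel": joint speeds; "effort": joint torques, N m; "ee_pos": TCP position; "eef_rot": TCP orientation; "force": force on the tool from outside, world axes, zero at the start; "moment": the same for the moment, N m; "finger_gap": finger opening in m; "grasp_force": force on a finger pad.
Only numpy, scipy, OpenCV 4.12 (cv2) and the standard library are available. Lean on these libraries where they do the work, as an engineer would, in place of code of your own. Each camera call takes 0.05 s, during which the arm holds its last target. There are 200 camera calls.

## Task

Put the short screwdriver away: take it out of the parts tray, lay it in the sloping V-block rest (shaft down through the notch, handle in the V and down against the stop) and let go of it, so that you can take it again at the steeper angle the rack needs. Hang it blade down in the empty middle slot of the screwdriver rack, its handle settled in the hole and upright, then push the rack's sliding lock plate fully home so that none of the screwdrivers can come out. Do not knock the other two screwdrivers out of the rack or shift the other tools on the bench.

Things in the scene. Friction and masses are not known exactly. Their poses are not given: they have to be found in the camera images.
- screwdriver: The short screwdriver, 165 mm long, about 0.07 kg, lying alone in the tray. Its true axis is the line from driver_tip to driver_end (3.8 degrees off the body's y axis, as the fat handle lifts that end when it lies flat). Centre of mass 117 mm from the tip. Body origin: midway along, on the underside as it lies on the tray floor, z up.
- driver_tip (a point): Point of the blade, on the screwdriver's axis. From here the shaft is 6.4 mm thick for 73 mm, then a collar 11 mm thick to 80 mm, then the handle.
- driver_shoulder (a point): Point on the axis 82 mm from the tip, where the handle begins to swell: 12 mm thick at 80 mm from the tip, 20 mm at 84 mm, 22 mm at 89 mm, 25 mm from 97 to 145 mm.
- driver_end (a point): Rear end of the handle, on the axis, 165 mm from the tip. The handle is 25 mm thick up to 20 mm from this end, 24 mm thick 8 mm from it, then rounded.
- tray: Open parts tray, fixed, outside 130 (x) x 200 (y) x 40 mm high, walls 3 mm, floor 2 mm thick; origin under its centre. The screwdriver lies on its floor roughly along the tray's y axis, handle to +y, some 10 to 20 mm clear of each end wall, so it can be taken only from nearly straight above.
- bolt: Hex bolt with nut, 56 x 18 x 16 mm, loose on the tray floor beside the screwdriver's shaft: leave it.
- v_rest: Fixed dark steel V-block, 40 mm wide, sloping at 40 degrees on a wedge foot (92 x 68 x 9 mm). Origin under the foot; its x axis is level and points to the high end. The 90-degree V, open at the top, holds the handle with its axis on the line rest_seat to rest_top; the V's edges lie 3 mm below that line. A 5 mm stop plate at the low end has a 16 mm wide notch, open at the top, for the shaft.
- rest_seat (a point): Where driver_shoulder comes when the screwdriver lies in the rest, against the stop plate: 70 mm above the bench. The seat's line rises from here at 40 degrees towards the rest's +x. The V is 42 mm long from here, so the last 41 mm of the handle stick out free.
- rest_top (a point): Where driver_end comes when the screwdriver lies in the rest: 83 mm up the slope from rest_seat, 123 mm above the bench.
- tool_rack: Fixed grey steel rack, 236 mm wide (y), 14 mm thick shelf, top 170 mm above the bench (a lower comb with 18 mm gaps at 74 mm only steadies longer shafts). Front looks along its -x; origin under the middle hole. Three keyhole slots 80 mm apart along y: from the front a 14 mm wide, 22 mm long mouth leads to a 20 mm hole. Slide a tool in with only its shaft in the slot, then lower it until the handle settles in the hole.
- rack_slot (a point): Centre of the hole of the empty middle slot, on the shelf's top face, 32 mm behind the shelf's front edge. With the short screwdriver hung here, driver_shoulder lies about 8 mm below this point (5 to 9, as the handle is slightly faceted).
- lock_plate (a joint): Sliding lock plate under the rack's shelf (m), with L-shaped cuts for the shafts. Near 0 = open, mouths free; it slides towards the rack's +y (left, seen from the front) to its stop at 0.024 = fully home, all three mouths barred. Friction about 2 N; it stays where it is left.
- lock_tab (a point): Outer face of the lock plate's upturned push tab at the rack's -y end (right, seen from the front): 4 mm thick, facing along y, 38 mm wide (x), from 19 mm below to 16 mm above the shelf's top. This point is in the middle of its width, 6 mm above the shelf's top, and moves with the plate. Push it towards the rack's +y.
- screwdriver_mid: Another screwdriver (200 mm long, handle 27 mm thick), hanging in an outer slot; its handle stands 88 mm above the shelf. Origin midway along. Leave it hanging.
- screwdriver_tall: Another screwdriver (265 mm long, handle 31 mm thick), hanging in the other outer slot; its handle stands 106 mm above the shelf. Origin midway along. Leave it hanging.
- pliers_red: Pliers lying on the bench, 61 x 178 x 12 mm; origin under the middle. Leave them.
- ball_bearing: Ball bearing lying on the bench, 53 mm across, 16 mm high; origin under the middle. Leave it.
- jar: Glass jar of bolts, 67 mm across, 91 mm high; origin under the middle. Leave it.

How it is judged:
On the way, in this order (a step that is already met when the one before it is completed fails the run):
1. the short screwdriver lies in the V-block rest, against its stop within 12 mm and along the V, let go (distance between driver_shoulder and rest_seat below 0.012 m and distance between driver_end and rest_top below 0.018 m and contact force between the fingers and screwdriver below 0.05 N), for 0.2 s.
2. it hangs upright, blade down, in the rack's middle slot, let go, with the lock plate still open (horizontal distance between driver_shoulder and rack_slot below 0.007 m and z of driver_shoulder in the frame of rack_slot between -0.013 and -0.001 m and horizontal distance between driver_end and driver_tip below 0.032 m and z of driver_end in the frame of rack_slot above 0.05 m and contact force between the fingers and screwdriver below 0.05 N and value of joint lock_plate below 0.012 m), for 0.2 s.
At the end, for the whole second after the job is handed in: The short screwdriver hangs at rest, blade down, in the middle slot: shoulder point within 7 mm of the hole's centre sideways and 1 to 13 mm below the shelf's top, handle end and tip within 32 mm of one another horizontally (about 11 degrees); lock plate at 21 mm or more of its 24 (horizontal distance between driver_shoulder and rack_slot below 0.007 m and z of driver_shoulder in the frame of rack_slot between -0.013 and -0.001 m and horizontal distance between driver_end and driver_tip below 0.032 m and z of driver_end in the frame of rack_slot above 0.05 m and value of joint lock_plate above 0.021 m and linear speed of screwdriver below 0.01 m/s); the robot touches nothing.
It fails at once if another screwdriver is knocked out of its slot (moved by more than 30 mm) (distance of any of screwdriver_mid, screwdriver_tall from where it was at the start of the episode above 0.03 m).
It fails at once if the bolt, the pliers, the bearing or the jar is shifted by more than 30 mm (distance of any of bolt, pliers_red, ball_bearing, jar from where it was at the start of the episode above 0.03 m).
It also fails if it takes over 70 s, if anything falls off the work surface, if the arm or the gripper's body presses on something with over 40 N, if the wrist force passes 120 N, or if a joint passes its speed limit or range.

## Working session

There is one attempt and no reset: what is moved stays moved. The work goes in short steps, Python scripts to look and compute and a tool call to move; the robot and the scene stay as the last step left them, time stands still between calls to the robot, and variables do not carry over. Pictures are saved under pics/ and viewed, at most 12 in all, crops included, and the job is handed in when it is done.

Besides the shell and the picture viewer there is one more tool, called in YAML: its name, and indented under it one key for each argument. drive_tool: Moves the arm, as the interface text tells. Its arguments: {"type":"object","properties":{"plan":{"type":"array","items":{"type":"array"}},"force":{"type":"number"}},"required":["plan"]}

```bash
ls; mkdir -p pics; cat > h.py <<'E'
import numpy as np, cv2
from plant import robot
def cloud(cam,depth,mask=None):
    c=robot.calibration(cam); R=np.array(c["R"]);t=np.array(c["t"])
    m=depth>0
    if mask is not None: m&=mask
    v,u=np.nonzero(m); z=depth[v,u]
    P=np.stack([(u-c["cx"])/c["fx"]*z,(v-c["cy"])/c["fy"]*z,z],1)
    return (P-t)@R
def proj(cam,X):
    c=robot.calibration(cam); p=np.array(c["R"])@np.array(X)+np.array(c["t"])
    return [c["fx"]*p[0]/p[2]+c["cx"],c["fy"]*p[1]/p[2]+c["cy"]]
E
python3 - <<'E'
from h import *
np.set_printoptions(precision=4,suppress=True)
for cam in ["top","side"]:
    im,d=robot.grab_frame(cam); cv2.imwrite(f"pics/{cam}0.png",im); np.save(f"{cam}0.npy",d)
    c=robot.calibration(cam); print(cam,"campos",-np.array(c["R"]).T@np.array(c["t"]))
    for n in ["screwdriver","tray","bolt","v_rest","tool_rack","lock_plate","screwdriver_mid","screwdriver_tall","pliers_red","ball_bearing","jar"]:
        for r in robot.regions_of(cam,n)[:2]:
            P=cloud(cam,d,r["pixels"])
            if len(P): print(n,round(r["score"],2),r["pixel"],len(P),np.median(P,0),np.percentile(P,2,axis=0),np.percentile(P,98,axis=0))
E
```

```text
pics
top campos [0.3517 0.054  1.1988]
screwdriver 0.74 [220.5, 231.6] 218 [0.4683 0.3069 0.0227] [0.4554 0.2655 0.014 ] [0.4828 0.3491 0.0282]
screwdriver 0.64 [346.9, 168.6] 3428 [ 0.63   -0.0439  0.1666] [ 0.5911 -0.1738  0.0004] [0.6839 0.0745 0.1737]
tray 0.98 [237.1, 226.9] 2837 [0.4759 0.2705 0.0031] [ 0.4024  0.1709 -0.0021] [0.5451 0.3704 0.0403]
bolt 0.4 [254.3, 216.2] 78 [0.4958 0.2073 0.0147] [0.4858 0.1829 0.0021] [0.5078 0.2328 0.0211]
v_rest 0.81 [410.9, 229.8] 794 [ 0.4733 -0.2366  0.0119] [ 0.4347 -0.2769 -0.0007] [ 0.5237 -0.2107  0.0902]
v_rest 0.3 [195.4, 156.6] 405 [0.6653 0.3784 0.0901] [0.6398 0.3531 0.0037] [0.6924 0.4071 0.0946]
tool_rack 0.72 [346.9, 167.2] 3646 [ 0.6302 -0.0462  0.1667] [ 0.5904 -0.1863  0.0003] [0.6863 0.0746 0.1802]
lock_plate 0.72 [394.6, 166.0] 216 [ 0.6223 -0.1705  0.1552] [ 0.5891 -0.2129 -0.0005] [0.6685 0.0576 0.1865]
screwdriver_mid 0.58 [314.0, 148.2] 182 [0.6483 0.0399 0.242 ] [0.6411 0.0284 0.013 ] [0.6902 0.0515 0.2607]
screwdriver_mid 0.55 [381.0, 162.2] 205 [ 0.617  -0.1127  0.266 ] [ 0.6079 -0.1281  0.1819] [ 0.632  -0.1031 
[... 1583 characters left out ...]
086  0.2219] [ 0.6116 -0.1895  0.1696] [ 0.6411 -0.1019  0.2756]
screwdriver_tall 0.41 [249.9, 301.2] 914 [0.6677 0.39   0.09  ] [0.6419 0.354  0.0015] [0.6946 0.4123 0.0931]
pliers_red 0.66 [374.9, 234.4] 453 [0.3903 0.0205 0.0101] [ 0.317  -0.0329 -0.0002] [0.4582 0.0897 0.014 ]
pliers_red 0.41 [347.4, 187.3] 543 [ 0.4759 -0.2311  0.0275] [ 0.4374 -0.2747  0.0027] [ 0.5183 -0.2104  0.0895]
ball_bearing 0.64 [327.3, 232.5] 179 [0.5236 0.0096 0.0144] [ 0.5015 -0.0189  0.0046] [0.5457 0.0249 0.0185]
jar 0.63 [248.4, 302.6] 921 [0.6668 0.3896 0.0902] [0.6406 0.3511 0.0021] [0.6947 0.4123 0.0931]
jar 0.54 [326.3, 231.6] 196 [0.5238 0.0087 0.0145] [ 0.5017 -0.028   0.0035] [0.5467 0.0248 0.0185]
```

```bash
python3 - <<'E'
from h import *
a=cv2.imread("pics/top0.png")[120:290,180:450]; b=cv2.imread("pics/side0.png")[120:370,220:420]
cv2.imwrite("pics/a1.png",cv2.resize(a,None,fx=2.9,fy=2.9,interpolation=cv2.INTER_CUBIC))
cv2.imwrite("pics/b1.png",cv2.resize(b,None,fx=2.4,fy=2.4,interpolation=cv2.INTER_CUBIC))
E
```

```text
(no output)
```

View pics/a1.png

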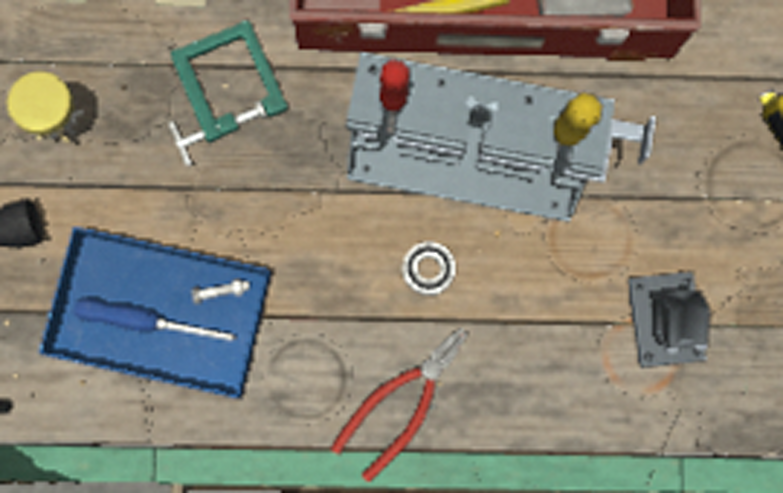

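View pics/b1.png

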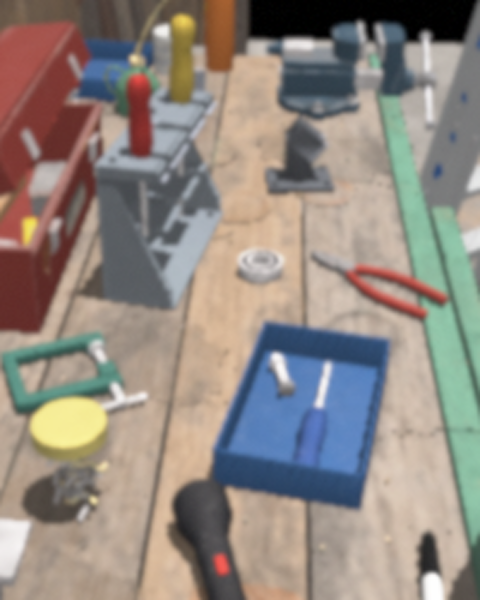

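```bash
python3 - <<'E'
from h import *
np.set_printoptions(precision=4,suppress=True)
T=cloud("top",np.load("top0.npy"));S=cloud("side",np.load("side0.npy"))
def box(P,lo,hi): return P[np.all((P>lo)&(P<hi),1)]
def rect(P,n):
    r=cv2.minAreaRect((P[:,:2]*1000).astype(np.float32)); print(n,len(P),r)
for n,C in [("T",T),("S",S)]:
    rect(box(C,[.36,.12,.034],[.6,.42,.046]),n+" tray rim")
    rect(box(C,[.56,-.21,.164],[.72,.1,.176]),n+" shelf")
    rect(box(C,[.4,-.31,.006],[.56,-.18,.014]),n+" foot")
    P=box(C,[.4,-.31,.03],[.56,-.18,.2]); 
    P=P[np.argsort(P[:,2])]; print(n,"block",len(P)); print(P[::max(1,len(P)//40)]*1000)
    P=box(C,[.44,.17,.008],[.486,.36,.035]); print(n,"driver",len(P)); 
    h=P[P[:,2]>.018]; c=h.mean(0); u,s,v=np.linalg.svd((h-c)[:,:2]); print(c,v[0],np.degrees(np.arctan2(v[0][1],v[0][0])), np.sort((h-c)[:,:2]@v[0])[[0,-1]])
    a=(P[:,:2]-c[:2])@v[0]; print(a.min(),a.max())
E
```

```text
T tray rim 325 ((480.67431640625, 301.7013854980469), (275.9042663574219, 141.7708282470703), 74.80052185058594)
T shelf 1851 ((641.4574584960938, -56.939208984375), (270.8418273925781, 73.16157531738281), 80.20243072509766)
T foot 359 ((476.33953857421875, -245.00393676757812), (115.33120727539062, 141.83938598632812), 75.85706329345703)
T block 332
[[ 490.5563 -228.6299   34.2337]
 [ 451.7591 -229.9736   49.1184]
 [ 476.5846 -225.8921   56.2984]
 [ 456.9035 -247.3653   59.5235]
 [ 464.8318 -227.3806   60.8284]
 [ 453.5545 -229.8086   61.4751]
 [ 456.4956 -243.5396   63.3021]
 [ 451.0742 -257.2271   64.3927]
 [ 448.3447 -265.2853   65.5744]
 [ 450.9121 -259.3523   66.911 ]
 [ 444.8471 -239.3109   67.6962]
 [ 464.5857 -250.7854   68.6652]
 [ 456.3139 -261.5343   69.7221]
 [ 467.1812 -250.2964   70.7403]
 [ 461.6126 -255.542    71.5972]
 [ 452.6342 -229.8819   72.4042]
 [ 450.5701 -266.1267   72.8048]
 [ 446.9706 -229.4738   73.5348]
 [ 491.5493 -224.6905   74.1175]
 [ 455.9948 -265.8202   74.4284]
 [ 461.3633 -260.1093   75.3588]
 [ 494.3812 -235.5463   75.9197]
 [ 460.6073 -229.0356
[... 2060 characters left out ...]
 72.3612]
 [ 460.3291 -229.3078   72.9754]
 [ 486.5483 -224.7748   74.2802]
 [ 473.5784 -221.8002   75.9347]
 [ 453.9069 -230.1611   76.3391]
 [ 480.1203 -225.8854   77.5213]
 [ 489.9434 -231.7389   78.2692]
 [ 459.9414 -265.6417   78.8783]
 [ 463.85   -229.7038   79.8386]
 [ 463.4605 -259.7762   81.2714]
 [ 470.455  -231.4027   82.4844]
 [ 470.2438 -254.5459   83.3115]
 [ 480.3433 -225.9417   84.5861]
 [ 473.8123 -232.5613   85.4491]
 [ 483.6359 -252.7221   87.3249]
 [ 483.6662 -258.1914   88.6168]
 [ 477.0446 -263.6053   90.1233]
 [ 474.0776 -226.1345   91.7264]]
S driver 397
[0.4659 0.2807 0.0241] [0.1231 0.9924] 82.92701271601528 [-0.111   0.0707]
-0.11104094845545538 0.07070855473101234
```

```bash
cat > fit.py <<'E'
from h import *
from scipy.optimize import least_squares
from scipy.spatial.transform import Rotation as Ro
np.set_printoptions(precision=4,suppress=True)
def box(P,lo,hi): return P[np.all((P>lo)&(P<hi),1)]
d2r=np.pi/180
prof_a=np.array([0,73,73.1,80,84,89,97,145,157,162,165])/1000
prof_r=np.array([3.2,3.2,5.5,6,10,11,12.5,12.5,12,8,3])/1000
def driver_pts(p): # tip xy, yaw, tip z, elev
    u=np.array([np.cos(p[2])*np.cos(p[4]),np.sin(p[2])*np.cos(p[4]),np.sin(p[4])])
    return np.array([p[0],p[1],p[3]]),u
def res_driver(p,P):
    t,u=driver_pts(p); q=P-t; a=q@u; r=np.linalg.norm(q-np.outer(a,u),axis=1)
    ac=np.clip(a,0,.165)
    return np.hypot(np.maximum(0,np.abs(r-np.interp(ac,prof_a,prof_r))),a-ac)
if __name__=="__main__":
    T=cloud("top",np.load("top0.npy"));S=cloud("side",np.load("side0.npy"))
    for n,C in [("T",T),("S",S),("TS",np.vstack([T,S]))]:
        P=box(C,[.43,.17,.0085],[.49,.37,.035])
        f=lambda q:res_driver([q[0],q[1],q[2],.0052,3.8*d2r],P)
        r=least_squares(f,[.443,.19,80*d2r],loss="soft_l1",f_scale=.002)
        t,u=driver_pts([*r.x,.0052,3.8*d2r]); print(n,"tip",t,"yaw",r.x[2]/d2r,"end",t+.165*u,"at142",t+.142*u,"med",np.median(f(r.x)))
    for n,C in [("T",T),("S",S),("TS",np.vstack([T,S]))]:
        B=box(C,[.42,-.29,.05],[.52,-.2,.12])
        def f(q,P=B,raw=False):
            c,s=np.cos(q[2]),np.sin(q[2]); d=P-[q[0],q[1],.070]
            x=c*d[:,0]+s*d[:,1]; w=-s*d[:,0]+c*d[:,1]; c4,s4=np.cos(40*d2r),np.sin(40*d2r)
            a=x*c4+d[:,2]*s4; nn=-x*s4+d[:,2]*c4
            e=nn-np.minimum(np.abs(w)-.01768,-.003)
            ok=(a>.002)&(a<.041)&(abs(w)<.0195)&(abs(e)<.012)
            return np.where(ok,e,.012)
        best=None
        for y0 in [-.255,-.25,-.245]:
          for x0 in [.442,.447,.452]:
            r=least_squares(f,[x0,y0,7*d2r],loss="soft_l1",f_scale=.002,diff_step=1e-3)
            if best is None or r.cost<best.cost: best=r
        print(n,"seat",best.x[:2],best.x[2]/d2r,best.cost,(f(best.x)<.0119).sum(),len(B))
    for n,C in [("T",T),("S",S)]:
        P=box(C,[.56,-.25,.167],[.72,.1,.174]); yaw=-9.8*d2r
        for it in range(1):
            x=np.array([np.cos(yaw),np.sin(yaw)]);y=np.array([-x[1],x[0]])
            a=P[:,:2]@x;b=P[:,:2]@y
            print(n,"shelf a",np.percentile(a,[0,.5,2,98,99.5,100]),"b",np.percentile(b,[0,.5,2,98,99.5,100]))
        # front edge line fit
            bins=np.arange(b.min(),b.max(),.006); fr=[]
            for l in bins:
                m=(b>l)&(b<l+.006)
                if m.sum()>5: fr.append([l+.003,a[m].min(),a[m].max()])
            fr=np.array(fr); print(fr[::3])
        for nm,lo,hi in [("red",[.62,.01,.19],[.70,.09,.27]),("yel",[.58,-.15,.19],[.67,-.08,.29])]:
            Q=box(C,lo,hi); r=.0135 if nm=="red" else .0155
            g=lambda q:np.linalg.norm(Q[:,:2]-q[:2]-np.outer(Q[:,2]-.17,q[2:]),axis=1)-r
            Q=Q[Q[:,2]<(.25 if nm=="red" else .265)]
            rr=least_squares(g,[*(Q[:,:2].mean(0)),0,0],loss="soft_l1",f_scale=.002); print(n,nm,len(Q),rr.x,np.median(abs(g(rr.x))))
    print(robot.get_state())
E
python3 fit.py
```

```text
T tip [0.4516 0.1895 0.0052] yaw 81.69358409686232 end [0.4754 0.3524 0.0161] at142 [0.4721 0.3297 0.0146] med 0.0025920535663588465
S tip [0.451  0.1874 0.0052] yaw 80.96421065880271 end [0.4768 0.35   0.0161] at142 [0.4732 0.3273 0.0146] med 0.005458731800783345
TS tip [0.451  0.1884 0.0052] yaw 81.09172902501314 end [0.4765 0.351  0.0161] at142 [0.4729 0.3284 0.0146] med 0.0033141850744765524
T seat [ 0.4457 -0.249 ] 6.555691961767222 0.0031836741579439505 200 321
S seat [ 0.451  -0.2464] 3.8195150557975635 0.003017288742800636 95 213
TS seat [ 0.4459 -0.2508] 8.033838750098615 0.006561997330282538 259 534
T shelf a [0.6052 0.606  0.6071 0.6763 0.6776 0.6784] b [-0.0823 -0.0789 -0.0449  0.1847  0.1872  0.1885]
[[-0.0793  0.628   0.6617]
 [-0.0373  0.6066  0.6775]
 [-0.0193  0.6079  0.6306]
 [ 0.0047  0.606   0.6783]
 [ 0.0227  0.6061  0.6768]
 [ 0.0407  0.6077  0.6769]
 [ 0.0587  0.6062  0.6749]
 [ 0.0767  0.6077  0.6778]
 [ 0.0947  0.6067  0.6776]
 [ 0.1127  0.6056  0.6768]
 [ 0.1307  0.6058  0.6753]
 [ 0.1607  0.6057  0.6783]
 [ 0.1787  0.6077  0.677 ]]
T red 71 [ 0.6556  0.0395
[... 516 characters left out ...]
  0.6127  0.6776]
 [ 0.1727  0.6074  0.6771]
 [ 0.1907  0.6084  0.6692]]
S red 225 [ 0.6551  0.0379 -0.0088 -0.0201] 0.0010883697710980453
S yel 258 [ 0.6282 -0.1202 -0.0396 -0.0117] 0.001226120493974945
{'clock': 1.2, 'joint_positions': array([ 1.1138,  0.3262, -0.1926,  1.052 ,  0.    ,  1.4366]), 'joint_vel': array([-0.0016, -0.0007,  0.    ,  0.    ,  0.0003, -0.0016]), 'effort': array([  0.0013, -44.333 ,  26.2759,   0.001 ,   0.0001,   0.    ]), 'ee_pos': array([0.1745, 0.5216, 0.1961]), 'eef_rot': array([ 0.1607,  0.987 , -0.    , -0.    ]), 'force': array([-0.0323,  0.1321,  0.6216]), 'moment': array([ 0.0131, -0.0384, -0.0265]), 'grasp_force': 0.0, 'finger_gap': 0.08573143273477173}
```

drive_tool:
  plan:
    - [[18.6,-12,-4.5],[0,0,6.25],0.55]
    - [[18.6,-12,-4.5],[0,0,6.25],0.55]
    - [[18.6,-12,-4.5],[0,0,6.25],0.55]
    - [[18.6,-12,-4.5],[0,0,6.25],0.55]
    - [[18.6,-12,-4.5],[0,0,6.25],0.55]
    - [[18.6,-12,-4.5],[0,0,6.25],0.55]
    - [[18.6,-12,-4.5],[0,0,6.25],0.55]
    - [[18.6,-12,-4.5],[0,0,6.25],0.55]
    - [[18.6,-12,-4.5],[0,0,6.25],0.55]
    - [[18.6,-12,-4.5],[0,0,6.25],0.55]
    - [[18.6,-12,-4.5],[0,0,6.25],0.55]
    - [[18.6,-12,-4.5],[0,0,6.25],0.55]
    - [[18.6,-12,-4.5],[0,0,6.25],0.55]
    - [[18.6,-12,-4.5],[0,0,6.25],0.55]
    - [[18.6,-12,-4.5],[0,0,6.25],0.55]
    - [[18.6,-12,-4.5],[0,0,6.25],0.55]
    - [[0,0,0],[0,0,0],0.55]
    - [[0,0,0],[0,0,0],0.55]
  force: 70

```text
clock: 3.0
ee_pos: [0.4719, 0.3294, 0.1239]
eef_rot: [-0.652, 0.758, 0.0, -0.0]
force: [0.7, -0.8, 0.2]
finger_gap: 0.0469
grasp_force: 0.0
```

drive_tool:
  plan:
    - [[1,0,-25],[0,0,0],0.55]
    - [[0,0,-25],[0,0,0],0.55]
    - [[0,0,-25],[0,0,0],0.55]
    - [[0,0,-20],[0,0,0],0.55]
    - [[0,0,-12],[0,0,0],0.55]
    - [[0,0,-9],[0,0,0],0.55]
    - [[0,0,0],[0,0,0],0.55]
    - [[0,0,0],[0,0,0],0.0]
    - [[0,0,0],[0,0,0],0.0]
    - [[0,0,0],[0,0,0],0.0]
    - [[0,0,0],[0,0,0],0.0]
    - [[0,0,0],[0,0,0],0.0]
    - [[0,0,0],[0,0,0],0.0]
    - [[0,0,0],[0,0,0],0.0]

```text
clock: 4.4
ee_pos: [0.4731, 0.3296, 0.0081]
eef_rot: [-0.653, 0.758, -0.0, 0.0]
force: [-0.5, 0.3, 0.8]
finger_gap: -0.0002
grasp_force: 0.0
```

```bash
python3 - <<'E'
from h import *
im,d=robot.grab_frame("side"); np.save("side1.npy",d); im2,d2=robot.grab_frame("top")
a=cv2.resize(im[240:340,290:400],(440,400),interpolation=cv2.INTER_CUBIC)
b=cv2.resize(im2[190:260,190:280],(514,400),interpolation=cv2.INTER_CUBIC)[:,:350]
cv2.imwrite("pics/c1.png",np.hstack([a,b]))
print(robot.get_state()["ee_pos"],proj("side",[.473,.3296,.008]),proj("top",[.473,.3296,.008]))
E
```

```text
[0.47305971 0.32959827 0.00805446] [np.float64(347.31446407136593), np.float64(311.782279894004)] [np.float64(214.1153895325125), np.float64(226.9139523833657)]
```

View pics/c1.png

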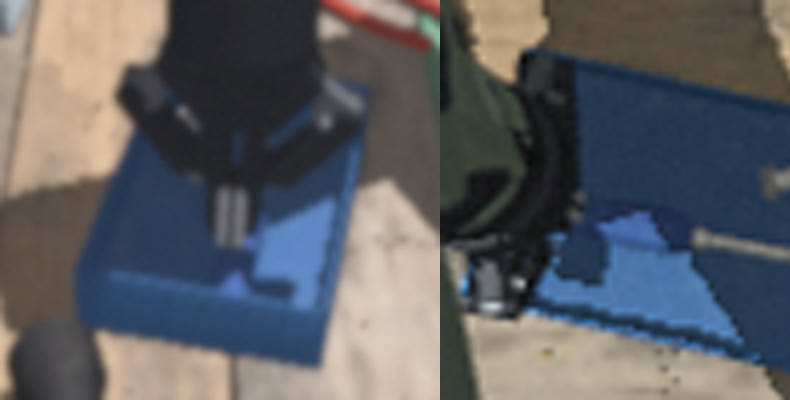

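drive_tool:
  plan:
    - [[0,0,20],[0,0,0],0.0]
    - [[0,0,40],[0,0,0],0.0]
    - [[0,20,40],[0,0,0],0.3]
    - [[0,40,40],[0,0,0],0.55]
    - [[0,40,40],[0,0,0],0.55]
    - [[0,40,0],[0,0,0],0.55]
    - [[0,40,0],[0,0,0],0.55]
    - [[0,0,0],[0,0,0],0.55]

```text
clock: 5.3
ee_pos: [0.4721, 0.5048, 0.1781]
eef_rot: [-0.655, 0.756, 0.001, 0.001]
force: [1.0, 0.6, -0.2]
finger_gap: 0.047
grasp_force: 0.0
```

```bash
python3 - <<'E'
from fit import *
C=[]
ims=[]
for cam in ["top","side"]:
    im,d=robot.grab_frame(cam); ims.append(im); 
    R=robot.regions_of(cam,"screwdriver")
    for r in R[:2]: print(cam,r["score"],r["pixel"],r["pixels"].sum())
    P=cloud(cam,d); P=box(P,[.42,.17,.0085],[.49,.37,.035]); np.save(cam+"_d.npy",P)
    print(len(P)); 
    for Q,nm in [(P,cam)]:
        f=lambda q:res_driver([q[0],q[1],q[2],.0052,3.8*d2r],Q)
        r=least_squares(f,[.443,.19,80*d2r],loss="soft_l1",f_scale=.002)
        t,u=driver_pts([*r.x,.0052,3.8*d2r]); print(nm,"tip",t,"yaw",r.x[2]/d2r,"end",t+.165*u,"at142",t+.142*u,"med",np.median(f(r.x)))
        for im_c,im_ in [(cam,im)]:
            for X in [t,t+.082*u,t+.165*u]:
                x,y=proj(cam,X); cv2.circle(im_,(round(x),round(y)),1,(0,255,255),-1)
    # handle cross sections
    for y0 in np.arange(.2,.36,.02):
        m=abs(P[:,1]-y0)<.006; 
        if m.sum(): print(round(y0,3),m.sum(),np.percentile(P[m,0],[5,50,95])*1000,np.percentile(P[m,2],95)*1000)
a=cv2.resize(ims[1][240:340,290:400],(440,400),interpolation=cv2.INTER_NEAREST)
b=cv2.resize(ims[0][190:260,190:280],(514,400),interpolation=cv2.INTER_NEAREST)[:,:350]
cv2.imwrite("pics/d1.png",np.hstack([a,b]))
E
```

```text
top 0.59 [223.6, 231.2] 232
341
top tip [0.4501 0.19   0.0052] yaw 80.96401091103664 end [0.476  0.3526 0.0161] at142 [0.4724 0.3299 0.0146] med 0.002612919015011088
0.2 11 [448.4365 450.9562 463.5343] 21.51594816999081
0.22 12 [450.031  455.2155 489.0921] 19.12621984750821
0.24 9 [437.4302 456.537  459.3295] 17.81866601342113
0.26 11 [458.4931 461.241  464.6681] 21.00120371669437
0.28 33 [455.202  463.6131 474.9541] 27.866035606307225
0.3 34 [457.4875 467.2086 477.6578] 27.32910463451256
0.32 28 [461.1699 471.2694 480.3294] 26.704279219193896
0.34 31 [463.9847 473.4983 482.6335] 27.075439880921444
side 0.85 [351.2, 300.5] 309
562
side tip [0.4473 0.1858 0.0052] yaw 79.6392853320981 end [0.4769 0.3477 0.0161] at142 [0.4728 0.3251 0.0146] med 0.007140921325058587
0.2 8 [448.5426 451.125  453.5913] 18.831536491781925
0.22 8 [452.3304 455.2203 456.4625] 18.406642694129438
0.24 13 [456.9443 459.3014 489.3396] 19.726417816714882
0.26 8 [458.1597 460.9533 465.7483] 20.21086717078584
0.28 25 [455.8952 464.7926 475.3363] 26.271351795608272
0.3 45 [456.6447 467.437  478.1488] 27.644992031726584
0.32 36 [460.9428 469.8844 480.4086] 25.632537994738495
0.34 52 [463.6434 473.2953 483.5734] 27.233318851362785
```

View pics/d1.png

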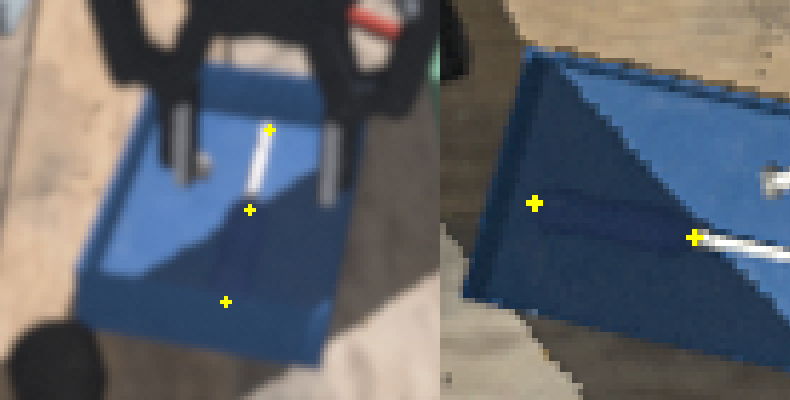

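```bash
python3 - <<'E'
from fit import *
print(robot.get_state()["ee_pos"])
for s in(-1,1): print(proj("side",[.472-s*.0235*.988,.5048+s*.0235*.15,.178+.007]))
d=np.load("side1.npy"); P=cloud("side",d)
Q=box(P,[.42,.25,.003],[.53,.40,.10])
for z in np.arange(.004,.1,.006):
    m=abs(Q[:,2]-z)<.003
    if m.sum(): print(round(z,3),m.sum(),np.percentile(Q[m],[0,50,100],axis=0).T.round(3).tolist())
# same area, rows through fingers
c=robot.calibration("side"); 
print(d[280:325:3,335:360:3].round(3))
m=(np.load("side_d.npy"));h=m[m[:,2]>.018];print("handle y",np.percentile(h[:,1],[0,2,98,100]))
m=(np.load("top_d.npy"));h=m[m[:,2]>.018];print("handle y",np.percentile(h[:,1],[0,2,98,100]))
E
```

```text
[0.4728 0.4993 0.1783]
[np.float64(338.27917756283705), np.float64(301.0485884853015)]
[np.float64(368.42305675895085), np.float64(305.1502620235449)]
0.004 636 [[0.42, 0.477, 0.53], [0.25, 0.295, 0.396], [0.003, 0.004, 0.007]]
0.01 121 [[0.422, 0.472, 0.53], [0.292, 0.369, 0.38], [0.007, 0.01, 0.013]]
0.016 130 [[0.422, 0.473, 0.53], [0.291, 0.367, 0.379], [0.013, 0.016, 0.019]]
0.022 200 [[0.423, 0.47, 0.53], [0.277, 0.36, 0.38], [0.019, 0.022, 0.025]]
0.028 162 [[0.42, 0.476, 0.53], [0.309, 0.366, 0.381], [0.025, 0.027, 0.031]]
0.034 117 [[0.421, 0.477, 0.528], [0.344, 0.369, 0.38], [0.031, 0.034, 0.037]]
0.04 126 [[0.421, 0.468, 0.528], [0.33, 0.368, 0.379], [0.037, 0.04, 0.043]]
0.046 7 [[0.469, 0.473, 0.481], [0.337, 0.338, 0.34], [0.044, 0.048, 0.049]]
0.052 26 [[0.463, 0.476, 0.488], [0.333, 0.338, 0.342], [0.049, 0.053, 0.055]]
0.058 29 [[0.461, 0.473, 0.488], [0.333, 0.338, 0.342], [0.055, 0.058, 0.06]]
0.064 33 [[0.461, 0.476, 0.488], [0.333, 0.338, 0.341], [0.061, 0.064, 0.067]]
0.07 31 [[0.462, 0.476, 0.488], [0.332, 0.338, 0.342], [0.067, 0.07, 0.073]]
0.076 34 [[0.462,
[... 532 characters left out ...]
3  0.928 0.839 0.834 0.829 0.829 0.83  0.934 0.932]
 [0.922 0.919 0.842 0.836 0.834 0.831 0.836 0.923 0.923]
 [0.913 0.909 0.912 0.839 0.838 0.836 0.841 0.914 0.913]
 [0.9   0.903 0.903 0.878 0.873 0.843 0.877 0.903 0.906]
 [0.898 0.895 0.898 0.869 0.862 0.867 0.874 0.897 0.894]
 [0.885 0.883 0.89  0.857 0.857 0.856 0.886 0.886 0.888]
 [0.878 0.878 0.876 0.845 0.845 0.849 0.88  0.    0.878]
 [0.826 0.824 0.82  0.818 0.    0.817 0.87  0.872 0.871]
 [0.826 0.825 0.825 0.821 0.82  0.819 0.816 0.813 0.   ]
 [0.83  0.831 0.829 0.824 0.824 0.822 0.82  0.819 0.817]
 [0.835 0.836 0.833 0.829 0.828 0.824 0.823 0.    0.82 ]]
handle y [0.1701 0.1708 0.3692 0.3699]
handle y [0.1702 0.174  0.3693 0.3697]
```

```bash
python3 - <<'E'
from fit import *
s=robot.get_state(); print(s["ee_pos"],s["joint_positions"],s["effort"])
for cam in ("side","top"):
    im,d=robot.grab_frame(cam); P=cloud(cam,d); Q=box(P,[.40,.43,.15],[.55,.57,.33])
    print(cam)
    for z in np.arange(.16,.33,.008):
        m=abs(Q[:,2]-z)<.004
        if m.sum(): print(round(z,3),m.sum(),np.percentile(Q[m],[0,50,100],axis=0).T.round(3).tolist()[:2])
E
```

```text
[0.4728 0.4993 0.1783] [ 0.7055  0.601   0.1988  1.17   -0.0003 -0.7164] [  0.7367 -58.6546  27.4008  -0.028    0.0283  -0.0012]
side
0.216 7 [[0.449, 0.498, 0.503], [0.492, 0.503, 0.513]]
0.224 64 [[0.44, 0.497, 0.51], [0.494, 0.506, 0.515]]
0.232 84 [[0.437, 0.495, 0.511], [0.484, 0.506, 0.514]]
0.24 89 [[0.438, 0.496, 0.511], [0.485, 0.506, 0.515]]
0.248 90 [[0.438, 0.452, 0.511], [0.487, 0.509, 0.515]]
0.256 83 [[0.432, 0.497, 0.518], [0.483, 0.506, 0.517]]
0.264 168 [[0.422, 0.452, 0.53], [0.498, 0.51, 0.52]]
0.272 314 [[0.42, 0.452, 0.531], [0.48, 0.504, 0.52]]
0.28 192 [[0.418, 0.457, 0.534], [0.48, 0.507, 0.521]]
0.288 280 [[0.416, 0.469, 0.536], [0.478, 0.51, 0.521]]
0.296 295 [[0.414, 0.476, 0.537], [0.485, 0.511, 0.521]]
0.304 311 [[0.411, 0.473, 0.54], [0.494, 0.511, 0.521]]
0.312 443 [[0.406, 0.475, 0.541], [0.493, 0.511, 0.523]]
0.32 632 [[0.406, 0.471, 0.541], [0.478, 0.509, 0.522]]
0.328 220 [[0.432, 0.47, 0.517], [0.487, 0.509, 0.516]]
top
0.216 4 [[0.495, 0.498, 0.501], [0.485, 0.488, 0.505]]
0.224 15 [[0.436, 0.446, 0.509], [0.484, 0.492, 0.499]]
0.232 16 [[0.436, 0.496, 0.506], [0.482, 0.491, 0.498]]
0.24 19 [[0.437, 0.447, 0.509], [0.482, 0.491, 0.497]]
0.248 14 [[0.437, 0.496, 0.501], [0.483, 0.49, 0.497]]
0.256 14 [[0.431, 0.471, 0.508], [0.482, 0.488, 0.499]]
0.264 53 [[0.417, 0.442, 0.524], [0.479, 0.493, 0.512]]
0.272 134 [[0.416, 0.496, 0.525], [0.478, 0.495, 0.517]]
0.28 44 [[0.413, 0.446, 0.529], [0.478, 0.494, 0.513]]
0.288 67 [[0.413, 0.478, 0.53], [0.477, 0.486, 0.501]]
0.296 51 [[0.41, 0.485, 0.533], [0.477, 0.485, 0.499]]
0.304 70 [[0.407, 0.454, 0.536], [0.477, 0.487, 0.502]]
0.312 86 [[0.406, 0.458, 0.541], [0.477, 0.488, 0.518]]
0.32 207 [[0.406, 0.433, 0.54], [0.477, 0.498, 0.52]]
0.328 27 [[0.429, 0.438, 0.518], [0.483, 0.494, 0.511]]
```

drive_tool:
  plan:
    - [[0,-35,-10],[0,0,0],0.55]
    - [[0,-35,-20],[0,0,0],0.55]
    - [[0,-35,-25],[0,0,0],0.55]
    - [[-1,-35,-25],[0,0,0],0.55]
    - [[0,-32,-25],[0,0,0],0.55]
    - [[0,0,-25],[0,0,0],0.55]
    - [[0,0,-20],[0,0,0],0.55]
    - [[0,0,-20],[0,0,0],0.55]
    - [[0,0,-20],[0,0,0],0.55]
    - [[0,0,0],[0,0,0],0.55]

```text
clock: 6.6
ee_pos: [0.4701, 0.3262, -0.0132]
eef_rot: [-0.652, 0.758, 0.0, -0.002]
force: [-0.9, -0.4, -0.4]
finger_gap: 0.0466
grasp_force: 0.0
```

drive_tool:
  plan:
    - [[1,0,-6],[0,0,0],0.55]
    - [[0,0,-5],[0,0,0],0.55]
    - [[0,0,-4],[0,0,0],0.55]
    - [[0,0,-4],[0,0,0],0.55]
    - [[0,0,0],[0,0,0],0.55]
    - [[0,0,0],[0,0,0],0.0]
    - [[0,0,0],[0,0,0],0.0]
    - [[0,0,0],[0,0,0],0.0]
    - [[0,0,0],[0,0,0],0.0]
    - [[0,0,0],[0,0,0],0.0]
    - [[0,0,0],[0,0,0],0.0]

```text
clock: 7.7
ee_pos: [0.4734, 0.3286, -0.0297]
eef_rot: [-0.653, 0.758, -0.0, 0.0]
force: [-0.7, 0.1, 4.8]
finger_gap: 0.0207
grasp_force: 68.9
```

```bash
python3 - <<'E'
from fit import *
im,d=robot.grab_frame("side"); P=cloud("side",d)
Q=box(P,[.44,.30,.0],[.51,.36,.09])
for z in np.arange(.004,.09,.005):
    m=abs(Q[:,2]-z)<.0025
    if m.sum(): print(round(z,3),m.sum(),np.percentile(Q[m],[0,50,100],axis=0).T.round(3).tolist()[:2])
a=cv2.resize(im[250:340,300:390],(600,600),interpolation=cv2.INTER_CUBIC); cv2.imwrite("pics/e1.png",a)
E
```

```text
0.004 80 [[0.44, 0.449, 0.508], [0.3, 0.314, 0.331]]
0.009 1 [[0.5, 0.5, 0.5], [0.302, 0.302, 0.302]]
0.014 12 [[0.453, 0.476, 0.497], [0.33, 0.336, 0.341]]
0.019 43 [[0.451, 0.468, 0.497], [0.3, 0.336, 0.345]]
0.024 137 [[0.451, 0.474, 0.497], [0.3, 0.331, 0.35]]
0.029 42 [[0.452, 0.468, 0.498], [0.3, 0.337, 0.346]]
0.034 24 [[0.452, 0.475, 0.498], [0.327, 0.336, 0.341]]
0.039 25 [[0.452, 0.485, 0.51], [0.314, 0.337, 0.359]]
0.044 24 [[0.452, 0.485, 0.498], [0.316, 0.337, 0.341]]
0.049 29 [[0.446, 0.485, 0.506], [0.32, 0.338, 0.344]]
0.054 48 [[0.441, 0.486, 0.508], [0.318, 0.338, 0.346]]
0.059 65 [[0.441, 0.457, 0.509], [0.32, 0.336, 0.346]]
0.064 64 [[0.44, 0.493, 0.509], [0.31, 0.333, 0.347]]
0.069 14 [[0.441, 0.463, 0.509], [0.313, 0.342, 0.346]]
0.074 27 [[0.454, 0.466, 0.509], [0.314, 0.342, 0.349]]
0.079 35 [[0.454, 0.474, 0.499], [0.333, 0.342, 0.347]]
0.084 39 [[0.452, 0.474, 0.499], [0.332, 0.341, 0.348]]
0.089 32 [[0.45, 0.476, 0.497], [0.336, 0.341, 0.348]]
```

View pics/e1.png

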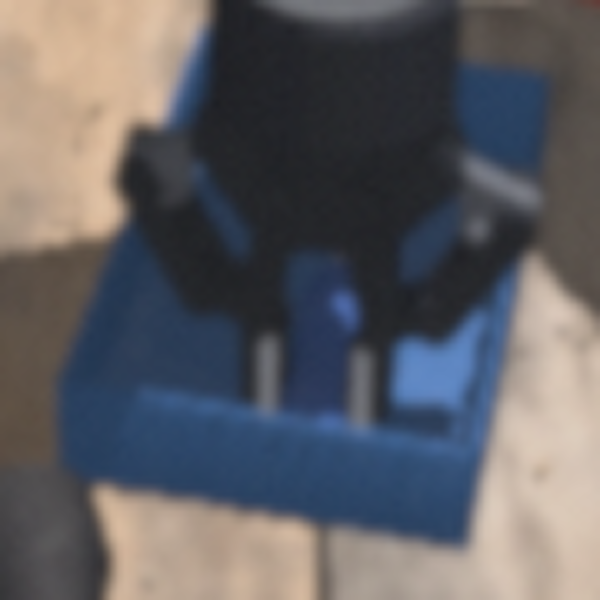

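drive_tool:
  plan:
    - [[0,0,10],[0,0,0],0.0]
    - [[0,0,15],[0,0,0],0.0]
    - [[0,0,25],[0,0,0],0.0]
    - [[0,0,30],[0,0,0],0.0]
    - [[0,0,30],[0,0,0],0.0]
    - [[0,0,30],[0,0,0],0.0]
    - [[0,0,30],[0,0,0],0.0]
    - [[0,0,20],[0,0,0],0.0]
    - [[0,0,0],[0,0,0],0.0]
    - [[0,0,0],[0,0,0],0.0]

```text
clock: 8.75
ee_pos: [0.4729, 0.3282, 0.1596]
eef_rot: [-0.653, 0.758, -0.0, 0.0]
force: [0.6, -0.2, -1.3]
finger_gap: 0.0212
grasp_force: 68.5
```

drive_tool:
  plan:
    - [[0,-40,4],[0,0,-5.3],0.0]
    - [[0,-40,4],[0,0,-5.3],0.0]
    - [[0,-40,4],[0,0,-5.3],0.0]
    - [[0,-40,4],[0,0,-5.3],0.0]
    - [[0,-40,4],[0,0,-5.3],0.0]
    - [[0,-40,4],[0,0,-5.3],0.0]
    - [[0,-40,4],[0,0,-5.3],0.0]
    - [[0,-40,4],[0,0,-5.3],0.0]
    - [[0,-40,4],[0,0,-5.3],0.0]
    - [[0,-40,4],[0,0,-5.3],0.0]
    - [[0,-40,4],[0,0,-5.3],0.0]
    - [[0,-40,4],[0,0,-5.3],0.0]
    - [[0,-40,4],[0,0,-5.3],0.0]
    - [[0,-38,4],[0,0,-5.1],0.0]
    - [[0,0,0],[0,0,0],0.0]
    - [[0,0,0],[0,0,0],0.0]

```text
clock: 10.35
ee_pos: [0.4719, -0.2297, 0.2139]
eef_rot: [-0.065, 0.998, 0.001, -0.001]
force: [-0.3, 0.0, -1.5]
finger_gap: 0.0214
grasp_force: 68.6
```

drive_tool:
  plan:
    - [[0,0,2],[0.75,-6.0,0],0.0]
    - [[0,0,2],[0.75,-6.0,0],0.0]
    - [[0,0,2],[0.75,-6.0,0],0.0]
    - [[0,0,2],[0.75,-6.0,0],0.0]
    - [[0,0,2],[0.75,-6.0,0],0.0]
    - [[0,0,2],[0.75,-6.0,0],0.0]
    - [[0,0,0],[0,0,0],0.0]
    - [[0,0,0],[0,0,0],0.0]

```text
clock: 11.15
ee_pos: [0.4725, -0.2286, 0.2271]
eef_rot: [-0.062, 0.949, 0.019, 0.31]
force: [0.1, 0.4, -0.4]
finger_gap: 0.0207
grasp_force: 68.7
```

```bash
cat > look.py <<'E'
from fit import *
import sys
def look(tag,lo,hi,guess,crop,scale,free=True,view=True):
    im,d=robot.grab_frame("side"); rs=robot.regions_of("side","screwdriver"); 
    for r in rs: print("reg",round(r["score"],2),r["pixel"],r["pixels"].sum())
    allP=box(cloud("side",d),lo,hi)
    cand=[box(cloud("side",d,r["pixels"]),lo,hi) for r in rs]; cand=[c for c in cand if len(c)>40]
    P=cand[0] if cand else allP
    hsv=cv2.cvtColor(im,cv2.COLOR_BGR2HSV)
    f=lambda q:res_driver(q,P)
    r=least_squares(f,guess,loss="soft_l1",f_scale=.002,x_scale=[.01,.01,.1,.01,.1])
    t,u=driver_pts(r.x)
    print("n",len(P),"tip",t,"sh",t+.082*u,"end",t+.165*u,"yaw,el",r.x[2]/d2r,r.x[4]/d2r,"med",np.median(f(r.x)))
    for X in [t,t+.082*u,t+.165*u]:
        x,y=proj("side",X); cv2.circle(im,(round(x),round(y)),1,(0,255,255),-1)
    x0,y0,x1,y1=crop
    cv2.imwrite(f"pics/{tag}.png",cv2.resize(im[y0:y1,x0:x1],None,fx=scale,fy=scale,interpolation=cv2.INTER_CUBIC))
    s=robot.get_state(); R=Ro.from_quat(s["eef_rot"]).as_matrix(); print("ee",s["ee_pos"],"toolz",R[:,2],"tooly",R[:,1])
    # driver relative to tool
    print("in tool: axis",R.T@u,"end",R.T@(t+.165*u-s["ee_pos"]),"sh",R.T@(t+.082*u-s["ee_pos"]))
    return t,u,im,d
E
python3 - <<'E'
from look import *
# guess: handle near tcp
t,u,im,d=look("f1",[.30,-.32,.10],[.56,-.19,.33],[.35,-.235,7*d2r,.16,40*d2r],(300,100,420,220),5)
E
```

```text
reg 0.59 [368.0, 132.1] 164
n 162 tip [ 0.3511 -0.2459  0.19  ] sh [ 0.413  -0.2259  0.24  ] end [ 0.4756 -0.2057  0.2906] yaw,el 17.927922930597877 37.57866423905955 med 0.002652772227195333
ee [ 0.474  -0.2295  0.2283] toolz [ 0.5866  0.0738 -0.8065] tooly [-0.1311  0.9914 -0.0046]
in tool: axis [-0.9896  0.1401 -0.0316] end [-0.0407  0.0231 -0.0475] sh [ 0.0415  0.0114 -0.0449]
```

View pics/f1.png

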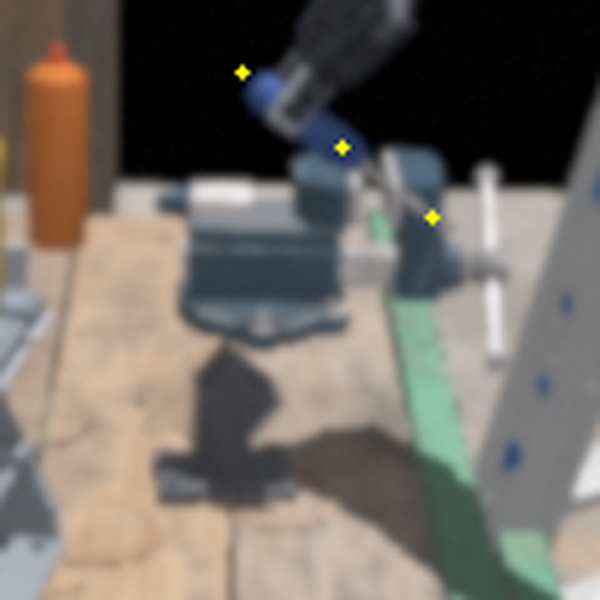

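```bash
cat >> look.py <<'E'
def look2(lo,hi,cams=("side",),thing="screwdriver",verbose=True):
    """fit in tool frame: lateral & yaw tied to the grip; unknown along, normal, tilt"""
    Ps=[]
    for cam in cams:
        im,d=robot.grab_frame(cam); rs=robot.regions_of(cam,thing)
        c=[box(cloud(cam,d,cv2.erode(r["pixels"].astype(np.uint8),np.ones((2,2)))>0),lo,hi) for r in rs]; c=[x for x in c if len(x)>30]
        if c: Ps.append(c[0])
    P=np.vstack(Ps); s=robot.get_state(); R=Ro.from_quat(s["eef_rot"]).as_matrix(); Q=(P-s["ee_pos"])@R
    def f(q):
        u=np.array([-np.cos(q[2]),0,-np.sin(q[2])]); e=np.array([q[0],q[3],q[1]])
        t=e-.165*u; v=Q-t; a=v@u; r=np.linalg.norm(v-np.outer(a,u),axis=1); ac=np.clip(a,0,.165)
        return np.hypot(r-np.interp(ac,prof_a,prof_r),a-ac)
    r=least_squares(lambda q:np.r_[f(q),5*(q[3])],[-.025,-.045,.06,0],loss="soft_l1",f_scale=.002,x_scale=[.01,.01,.1,.003])
    q=r.x; u=R@np.array([-np.cos(q[2]),0,-np.sin(q[2])]); e=s["ee_pos"]+R@np.array([q[0],q[3],q[1]])
    print("n",len(P),"toolfit",q,"med",np.median(abs(f(q))),"end",e,"sh",e-.083*u,"tip",e-.165*u,"el",np.degrees(np.arcsin(u[2])),"yaw",np.degrees(np.arctan2(u[1],u[0])))
    return e,u
E
python3 - <<'E'
from look import *
e,u=look2([.30,-.32,.10],[.56,-.19,.33])
e,u=look2([.30,-.32,.10],[.56,-.19,.33],("side","top"))
d7=7.3*d2r; x=np.array([np.cos(d7),np.sin(d7),0])
seat=np.array([.446,-.2495,.07]); top=seat+.083*(np.cos(40*d2r)*x+[0,0,np.sin(40*d2r)]); print(top)
print("shift end->top",top-e,"sh->seat",seat-(e-.083*u))
E
```

```text
n 93 toolfit [-0.0257 -0.0446  0.0025 -0.0013] med 0.001521875084849746 end [ 0.4687 -0.2314  0.2796] sh [ 0.4025 -0.2404  0.2303] tip [ 0.3371 -0.2493  0.1817] el 36.41174473783354 yaw 7.747457102217728
n 235 toolfit [-0.0286 -0.0413 -0.0337 -0.0009] med 0.001323161469897723 end [ 0.4723 -0.2304  0.2782] sh [ 0.4044 -0.2395  0.2314] tip [ 0.3373 -0.2485  0.1851] el 34.33811953487148 yaw 7.648857172001045
[ 0.5091 -0.2414  0.1234]
shift end->top [ 0.0368 -0.0111 -0.1548] sh->seat [ 0.0416 -0.01   -0.1614]
```

drive_tool:
  plan:
    - [[10,-3,-20],[0.45,-3.5,0],0.0]
    - [[10,-3,-20],[0,0,0],0.0]
    - [[10,-3,-20],[0,0,0],0.0]
    - [[8,-2,-20],[0,0,0],0.0]
    - [[0,0,-20],[0,0,0],0.0]
    - [[0,0,-18],[0,0,0],0.0]
    - [[0,0,-15],[0,0,0],0.0]
    - [[0,0,-10],[0,0,0],0.0]
    - [[0,0,0],[0,0,0],0.0]
    - [[0,0,0],[0,0,0],0.0]

```text
clock: 12.55
ee_pos: [0.5113, -0.2407, 0.0848]
eef_rot: [-0.062, 0.938, 0.02, 0.34]
force: [-0.2, 0.6, -1.6]
finger_gap: 0.0209
grasp_force: 68.7
```

```bash
python3 - <<'E'
from look import *
seat=np.array([.446,-.2495,.07]);d7=7.3*d2r; x=np.array([np.cos(d7),np.sin(d7),0]);u0=np.cos(40*d2r)*x+[0,0,np.sin(40*d2r)];n0=-np.sin(40*d2r)*x+[0,0,np.cos(40*d2r)];w0=np.cross(n0,u0)
for c in [("side",),("side","top")]:
    e,u=look2([.30,-.32,.02],[.56,-.19,.33],c)
    sh=e-.083*u
    print("sh (s,w,n)",[(sh-seat)@k*1000 for k in (u0,w0,n0)],"end",[(e-seat)@k*1000 for k in (u0,w0,n0)])
im,d=robot.grab_frame("side")
for X in (seat,seat+.083*u0): p=proj("side",X); cv2.circle(im,(round(p[0]),round(p[1])),1,(0,255,255),-1)
for X in (sh,e): p=proj("side",X); cv2.circle(im,(round(p[0]),round(p[1])),1,(0,0,255),-1)
cv2.imwrite("pics/g1.png",cv2.resize(im[120:220,300:400],None,fx=6,fy=6,interpolation=cv2.INTER_CUBIC))
print(robot.get_state()["force"],robot.get_state()["ee_pos"])
E
```

```text
n 90 toolfit [-0.0253 -0.0459  0.0305 -0.0009] med 0.0012951093591223083 end [ 0.5017 -0.2431  0.137 ] sh [ 0.4402 -0.2514  0.0819] tip [ 0.3794 -0.2596  0.0275] el 41.59570432887312 yaw 7.682153921582462
sh (s,w,n) [np.float64(3.042461664146331), np.float64(-1.180969298504921), np.float64(12.98893872506121)] end [np.float64(86.0092170727594), np.float64(-0.7669659833040836), np.float64(15.301101829684313)]
n 83 toolfit [-0.0261 -0.0452  0.0265 -0.0015] med 0.0013780349400076969 end [ 0.5027 -0.2434  0.1369] sh [ 0.4409 -0.2517  0.082 ] tip [ 0.3799 -0.2599  0.0279] el 41.36314776352593 yaw 7.678920234003292
sh (s,w,n) [np.float64(3.667019915669886), np.float64(-1.5359255371788223), np.float64(12.650255882449079)] end [np.float64(86.64248714395751), np.float64(-1.1239496734252796), np.float64(14.625632842689757)]
[-0.8311 -0.4557 -0.8905] [ 0.5113 -0.2409  0.0853]
```

View pics/g1.png

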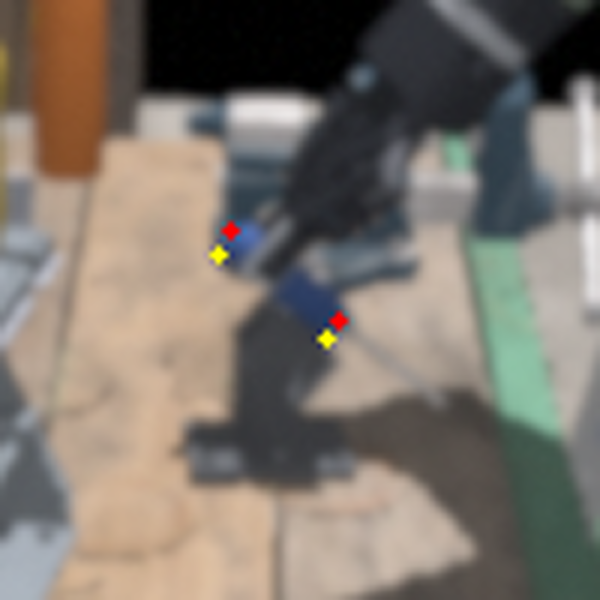

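drive_tool:
  plan:
    - [[2,1,-2.3],[0,0,0],0.0]
    - [[2,1,-2.3],[0,0,0],0.0]
    - [[2,0,-2.3],[0,0,0],0.0]
    - [[1,0,-1.2],[0,0,0],0.0]
    - [[0.6,0,-0.8],[0,0,0],0.0]
    - [[0.6,0,-0.8],[0,0,0],0.0]
    - [[0,0,0],[0,0,0],0.0]
    - [[0,0,0],[0,0,0],0.0]

```text
clock: 13.7
ee_pos: [0.5196, -0.241, 0.0757]
eef_rot: [-0.061, 0.938, 0.018, 0.34]
force: [-5.8, -3.7, 6.8]
finger_gap: 0.0212
grasp_force: 69.7
```

drive_tool:
  plan:
    - [[0,-0.7,0.4],[0,0,0],0.0]
    - [[-0.8,0,-0.6],[0,0,0],0.0]
    - [[-0.8,0,-0.6],[0,0,0],0.0]
    - [[0,0,0],[0,0,0],0.0]
    - [[0,0,0],[0,0,0],0.0]

```text
clock: 14.2
ee_pos: [0.5192, -0.241, 0.0757]
eef_rot: [-0.062, 0.938, 0.019, 0.341]
force: [0.0, -4.1, 5.2]
finger_gap: 0.0211
grasp_force: 69.2
```

drive_tool:
  plan:
    - [[0,0,0],[0,0,0],0.4]
    - [[0,0,0],[0,0,0],0.45]
    - [[0,0,0],[0,0,0],0.45]
    - [[0,0,0],[0,0,0],0.45]
    - [[0,0,0],[0,0,0],0.45]
    - [[0,0,0],[0,0,0],0.45]
    - [[-6,0,8],[0,0,0],0.45]
    - [[-13,0,15],[0,0,0],0.45]
    - [[-13,0,15],[0,0,0],0.45]
    - [[-13,0,15],[0,0,0],0.45]
    - [[-13,0,15],[0,0,0],0.45]
    - [[0,0,0],[0,0,0],0.45]

```text
clock: 15.4
ee_pos: [0.4595, -0.2404, 0.1439]
eef_rot: [-0.061, 0.938, 0.019, 0.34]
force: [0.1, -0.3, 0.7]
finger_gap: 0.0384
grasp_force: 0.0
```

```bash
cat > restlook.py <<'E'
from look import *
seat=np.array([.446,-.2495,.07]);d7=7.3*d2r; x=np.array([np.cos(d7),np.sin(d7),0]);u0=np.cos(40*d2r)*x+[0,0,np.sin(40*d2r)];n0=-np.sin(40*d2r)*x+[0,0,np.cos(40*d2r)];w0=np.cross(n0,u0)
Ps=[]
for cam in ("side","top"):
    im,d=robot.grab_frame(cam); rs=robot.regions_of(cam,"screwdriver")
    for r in rs:
        P=box(cloud(cam,d,r["pixels"]),[.35,-.3,.01],[.54,-.2,.15])
        if len(P)>25: Ps.append(P); print(cam,len(P),round(r["score"],2)); break
    if cam=="side": I=im
P=np.vstack(Ps)
q0=seat-.082*u0
r=least_squares(lambda q:res_driver(q,P),[q0[0],q0[1],d7,q0[2],40*d2r],loss="soft_l1",f_scale=.002,x_scale=[.01,.01,.1,.01,.1])
t,u=driver_pts(r.x); sh=t+.082*u;e=t+.165*u
print("sh",sh,"end",e,"yaw el",r.x[2]/d2r,r.x[4]/d2r,np.median(res_driver(r.x,P)))
print("sh (s,w,n)",[(sh-seat)@k*1000 for k in (u0,w0,n0)],"end",[(e-seat)@k*1000 for k in (u0,w0,n0)])
print(robot.get_state()["ee_pos"],robot.get_state()["finger_gap"])
E
python3 restlook.py
```

```text
side 180 0.5
top 200 0.52
sh [ 0.4466 -0.2504  0.0701] end [ 0.51   -0.2438  0.1232] yaw el 5.89540870410194 39.794214353395 0.0014163818915874154
sh (s,w,n) [np.float64(0.4317565241447423), np.float64(-0.9246757309512954), np.float64(-0.26150080135817044)] end [np.float64(83.41654229633603), np.float64(-2.4878953103732315), np.float64(-0.5472889922068248)]
[ 0.4598 -0.2392  0.1417] 0.03823574350975538
```

drive_tool:
  plan:
    - [[0,0,10],[-0.78,5.95,0],0.45]
    - [[6,-1,0],[-0.78,5.95,0],0.45]
    - [[6,-1,0],[-0.78,5.95,0],0.45]
    - [[8,-1,0],[-0.78,5.95,0],0.45]
    - [[8,-1,-8],[-0.78,5.95,0],0.45]
    - [[0,0,0],[0,0,0],0.45]
    - [[0,0,0],[0,0,0],0.45]

```text
clock: 16.3
ee_pos: [0.488, -0.2422, 0.1425]
eef_rot: [-0.067, 0.994, 0.005, 0.085]
force: [0.2, -0.6, 0.1]
finger_gap: 0.0388
grasp_force: 0.0
```

drive_tool:
  plan:
    - [[3.5,-1,-20],[0,0,0],0.45]
    - [[3.5,-1,-20],[0,0,0],0.45]
    - [[3.5,0,-20],[0,0,0],0.45]
    - [[2,0,-10],[0,0,0],0.45]
    - [[1.5,0,-9],[0,0,0],0.45]
    - [[0,0,0],[0,0,0],0.45]
    - [[0,0,0],[0,0,0],0.45]

```text
clock: 17.0
ee_pos: [0.5017, -0.2456, 0.0657]
eef_rot: [-0.066, 0.994, 0.004, 0.086]
force: [-0.0, 0.3, -0.3]
finger_gap: 0.0384
grasp_force: 0.0
```

drive_tool:
  plan:
    - [[0.5,1,-2],[0,0,0],0.45]
    - [[0,0,0],[0,0,0],0.0]
    - [[0,0,0],[0,0,0],0.0]
    - [[0,0,0],[0,0,0],0.0]
    - [[0,0,0],[0,0,0],0.0]
    - [[0,0,0],[0,0,0],0.0]
    - [[0,0,0],[0,0,0],0.0]
  force: 90

```text
clock: 17.7
ee_pos: [0.5024, -0.2438, 0.0637]
eef_rot: [-0.066, 0.994, 0.004, 0.086]
force: [-1.2, 3.4, 5.6]
finger_gap: 0.0204
grasp_force: 88.1
```

drive_tool:
  plan:
    - [[-3,0,6],[0,0,0],0.0]
    - [[-6,0,14],[0,0,0],0.0]
    - [[-3,0,25],[0,0,0],0.0]
    - [[0,0,35],[0,0,0],0.0]
    - [[0,0,35],[0,0,0],0.0]
    - [[0,0,35],[0,0,0],0.0]
    - [[0,0,35],[0,0,0],0.0]
    - [[0,0,35],[0,0,0],0.0]
    - [[0,0,16],[0,0,0],0.0]
    - [[0,0,0],[0.65,-5,0],0.0]
    - [[0,0,0],[0.65,-5,0],0.0]
    - [[0,0,0],[0.65,-5,0],0.0]
    - [[0,0,0],[0.65,-5,0],0.0]
    - [[0,0,0],[0.65,-5,0],0.0]
    - [[0,0,0],[0.65,-5,0],0.0]
    - [[0,0,0],[0.65,-5,0],0.0]
    - [[0,0,0],[0.65,-5,0],0.0]
    - [[0,0,0],[0.65,-5,0],0.0]
    - [[0,0,0],[0.65,-5,0],0.0]
    - [[0,0,0],[0,0,0],0.0]

```text
clock: 19.7
ee_pos: [0.4883, -0.244, 0.2962]
eef_rot: [-0.054, 0.864, 0.031, 0.499]
force: [-0.7, -0.3, -1.0]
finger_gap: 0.0205
grasp_force: 88.1
```

drive_tool:
  plan:
    - [[5,20,0],[0,0,-1.7],0.0]
    - [[5,20,0],[0,0,-1.7],0.0]
    - [[5,20,0],[0,0,-1.7],0.0]
    - [[5,20,0],[0,0,-1.7],0.0]
    - [[5,20,0],[0,0,-1.7],0.0]
    - [[5,20,0],[0,0,-1.7],0.0]
    - [[5,20,0],[0,0,-1.7],0.0]
    - [[5,20,0],[0,0,-1.7],0.0]
    - [[5,20,0],[0,0,-1.7],0.0]
    - [[5,30,0],[0,0,-1.7],0.0]
    - [[0,0,0],[0,0,0],0.0]
    - [[0,0,0],[0,0,0],0.0]

```text
clock: 20.9
ee_pos: [0.5407, -0.032, 0.3002]
eef_rot: [0.07, 0.862, -0.043, 0.5]
force: [0.1, -1.0, -1.0]
finger_gap: 0.0202
grasp_force: 88.3
```

```bash
cat > up.py <<'E'
from fit import *
slot=np.array([.641,-.0395,.170]); rx=np.array([.9854,-.1702,0]); ry=np.array([.1702,.9854,0])
def up(c,rad=.05,name=None,crop=None,cams=("side","top")):
    Ps=[];I={}
    for cam in cams:
        im,d=robot.grab_frame(cam); I[cam]=im
        for r in robot.regions_of(cam,"screwdriver"):
            P=cloud(cam,d,cv2.erode(r["pixels"].astype(np.uint8),np.ones((2,2)))>0); P=P[np.hypot(*(P[:,:2]-c[:2]).T)<rad]
            if len(P)>20: Ps.append(P); print(cam,len(P),round(r["score"],2)); break
    P=np.vstack(Ps)
    def f(q):
        u=np.array([q[3],q[4],1]);u/=np.linalg.norm(u); v=P-q[:3]; a=v@u; r=np.linalg.norm(v-np.outer(a,u),axis=1); ac=np.clip(a,0,.165)
        return np.hypot(r-np.interp(ac,prof_a,prof_r),a-ac)
    r=least_squares(f,[c[0],c[1],c[2],0,0],loss="soft_l1",f_scale=.002,x_scale=[.01,.01,.01,.1,.1]); q=r.x
    u=np.array([q[3],q[4],1]);u/=np.linalg.norm(u); t=q[:3]; sh=t+.082*u; e=t+.165*u
    print("tip",t,"sh",sh,"end",e,"tilt deg (rx,ry)",np.degrees([u@rx,u@ry]),"med",np.median(abs(f(q))))
    for n,X in (("tip",t),("sh",sh),("end",e)): print(n,"rack a,b,z mm",[(X-slot)@k*1000 for k in (rx,ry,[0,0,1])])
    if name:
        im=I["side"]
        for X in (t,sh,e,slot): p=proj("side",X); cv2.circle(im,(round(p[0]),round(p[1])),1,(0,255,255),-1)
        x0,y0,x1,y1=crop; cv2.imwrite(f"pics/{name}.png",cv2.resize(im[y0:y1,x0:x1],None,fx=6,fy=6,interpolation=cv2.INTER_CUBIC))
    return t,u
E
python3 - <<'E'
from up import *
s=robot.get_state();print(s["ee_pos"],s["joint_positions"]); R=Ro.from_quat(s["eef_rot"]).as_matrix(); z=R[:,2]; print("toolz",z,"tooly",R[:,1])
A=s["ee_pos"]-.048*z; print("A",A)
up([A[0],A[1],A[2]-.144],.04,"h1",(270,90,370,190))
E
```

```text
[ 0.5407 -0.032   0.3002] [-0.2297 -0.34   -1.214  -0.3537  0.0541 -0.037 ]
toolz [ 0.856  -0.1445 -0.4963] tooly [ 0.1636  0.9865 -0.0052]
A [ 0.4996 -0.0251  0.324 ]
side 161 0.55
top 79 0.63
tip [ 0.5009 -0.02    0.1745] sh [ 0.5006 -0.0246  0.2563] end [ 0.5002 -0.0293  0.3392] tilt deg (rx,ry) [ 0.3218 -3.2491] med 0.001203387308966004
tip rack a,b,z mm [np.float64(-141.3560909495784), np.float64(-4.5774118443756135), np.float64(4.470493277716702)]
sh rack a,b,z mm [np.float64(-140.89554435272726), np.float64(-9.227374649408096), np.float64(86.33724679984064)]
end rack a,b,z mm [np.float64(-140.4293813339634), np.float64(-13.934044317916602), np.float64(169.20237536491726)]
```

View pics/h1.png

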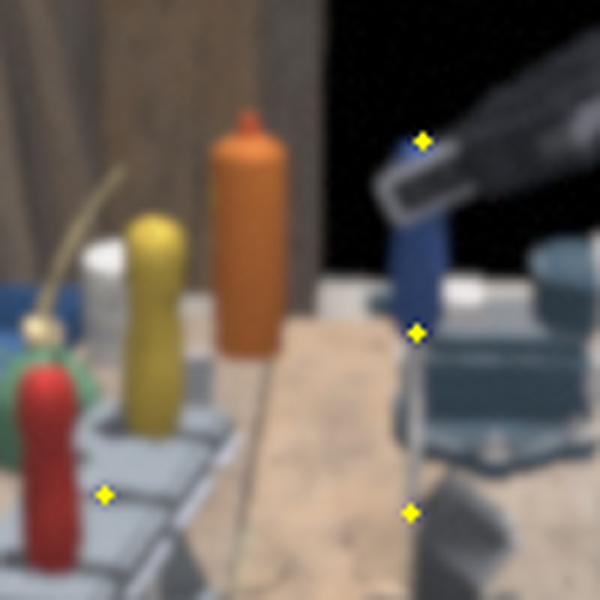

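drive_tool:
  plan:
    - [[15,-1,0],[0,0,0],0.0]
    - [[15,-1,-10],[0,0,0],0.0]
    - [[15,-1,-15],[0,0,0],0.0]
    - [[15,-1,-15],[0,0,0],0.0]
    - [[14,-1,-10],[0,0,0],0.0]
    - [[12,-1,-10],[0,0,0],0.0]
    - [[0,0,0],[0,0,0],0.0]
    - [[0,0,0],[0,0,0],0.0]

```text
clock: 21.9
ee_pos: [0.6257, -0.0424, 0.2387]
eef_rot: [0.073, 0.862, -0.045, 0.499]
force: [0.1, 0.1, -0.9]
finger_gap: 0.0206
grasp_force: 88.3
```

```bash
python3 - <<'E'
from up import *
s=robot.get_state(); R=Ro.from_quat(s["eef_rot"]).as_matrix(); z=R[:,2]
A=s["ee_pos"]-.048*z; print("A",A,"rack",[(A-slot)@k*1000 for k in (rx,ry)],"tooly",R[:,1])
up([A[0],A[1],A[2]-.144],.04,"i1",(260,110,360,210),("side",)) if 0 else None
up([A[0],A[1],A[2]-.144],.04,"i1",(260,110,360,210))
for cam,f in (("top","top0.npy"),("side","side0.npy")):
    P=cloud(cam,np.load(f)); P=P[(P[:,2]>.16)&(P[:,2]<.178)]-slot
    a=P@rx*1000;b=P@ry*1000
    for l in range(-30,-4,4):
        m=(a>l)&(a<l+4)&(abs(b)<40); print(cam,l,np.sort(b[m]).round(0).astype(int).tolist())
E
```

```text
A [ 0.5847 -0.0351  0.2626] rack [np.float64(-56.18947257475807), np.float64(-5.290555300186201)] tooly [ 0.1714  0.9852 -0.0043]
side 166 0.5
top 70 0.66
tip [ 0.5852 -0.03    0.1151] sh [ 0.5857 -0.0346  0.197 ] end [ 0.5862 -0.0392  0.2799] tilt deg (rx,ry) [ 0.8735 -3.1081] med 0.001027944354193014
tip rack a,b,z mm [np.float64(-56.58346862602618), np.float64(-0.09478053740243031), np.float64(-54.858853807811165)]
sh rack a,b,z mm [np.float64(-55.33329872841008), np.float64(-4.542948248953521), np.float64(27.010862680436148)]
end rack a,b,z mm [np.float64(-54.0678828564327), np.float64(-9.045361908206438), np.float64(109.87899034536943)]
top -30 [-36, -33, -30, -28, -25, -23, -22, -20, -18, -17, -15, -14, -12, -12, -9, -9, 10, 12, 15, 15, 17, 18, 20, 22, 23, 25, 28, 28, 30, 31, 33, 34, 36, 37, 39]
top -26 [-38, -38, -35, -34, -32, -32, -30, -30, -27, -25, -25, -22, -19, -19, -17, -16, -14, -9, -7, 8, 10, 10, 13, 13, 16, 18, 21, 23, 24, 26, 26, 29, 32, 32, 34, 35, 37, 39, 40]
top -22 [-40, -37, -37, -34, -32, -29, -26, -24, -23, -21, -21, -18, -16, -15, -13, -11, -10, -8, -8, 8, 8
[... 621 characters left out ...]
, -29, -28, -26, -24, -23, -21, -20, -19, -18, -16, -15, -13, -12, -10, 11, 14, 16, 17, 19, 19, 22, 25, 27, 30, 30, 32, 35, 35, 38]
side -30 [-39, -31, -28, -19, -11, -11, -8, -8, -6, 12, 12, 13, 17, 22, 23, 29, 36]
side -26 [-39, -31, -27, -22, -22, -10, -10, -10, -9, -9, -9, -8, 10, 16, 23, 30, 30, 39]
side -22 [-36, -33, -28, -25, -17, -16, -8, -6, -5, 12, 14, 18, 26, 26, 34, 36, 37]
side -18 [-38, -31, -30, -24, -17, -10, -8, -8, -7, -7, -6, 8, 14, 19, 22, 27, 33]
side -14 [-36, -29, -23, -23, -15, -10, -9, -8, 6, 7, 13, 16, 18, 27, 28, 34, 35]
side -10 [-36, -30, -20, -19, -16, -11, -8, 15, 20, 28, 37, 39]
side -6 [-37, -30, -29, -24, -18, -15, -14, -12, -11, 15, 20, 22, 27, 31, 38, 39]
```

View pics/i1.png

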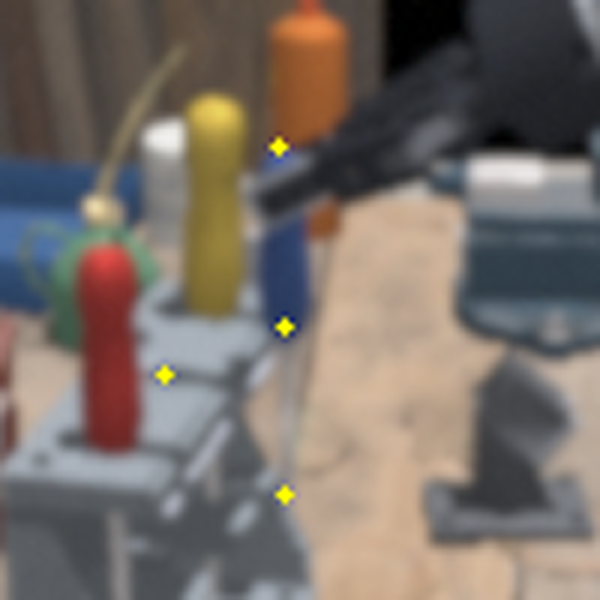

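drive_tool:
  plan:
    - [[0.6,3.5,0],[0,0,0],0.0]
    - [[8,-1.4,0],[0,0,0],0.0]
    - [[8,-1.4,0],[0,0,0],0.0]
    - [[8,-1.4,0],[0,0,0],0.0]
    - [[8,-1.4,0],[0,0,0],0.0]
    - [[0,0,0],[0,0,0],0.0]

```text
clock: 22.7
ee_pos: [0.6603, -0.0428, 0.2398]
eef_rot: [0.072, 0.862, -0.044, 0.5]
force: [-0.5, 0.8, -0.3]
finger_gap: 0.0204
grasp_force: 88.3
```

```bash
python3 - <<'E'
from up import *
s=robot.get_state(); R=Ro.from_quat(s["eef_rot"]).as_matrix(); z=R[:,2]
A=s["ee_pos"]-.048*z; print("A",A,"rack",[(A-slot)@k*1000 for k in (rx,ry)],"F",s["force"])
up([A[0],A[1],A[2]-.144],.035)
E
```

```text
A [ 0.6192 -0.0357  0.2636] rack [np.float64(-22.139854622802392), np.float64(0.03712618260299154)] F [-0.4543  0.7557 -0.2757]
side 153 0.75
top 121 0.44
tip [ 0.6199 -0.0348  0.1139] sh [ 0.6196 -0.036   0.1959] end [ 0.6192 -0.0372  0.2789] tilt deg (rx,ry) [-0.1027 -0.8669] med 0.0012092119732560113
tip rack a,b,z mm [np.float64(-21.578468255053572), np.float64(1.0281263496445652), np.float64(-56.057129281636946)]
sh rack a,b,z mm [np.float64(-21.725452172907207), np.float64(-0.21253935630044687), np.float64(25.93335257442578)]
end rack a,b,z mm [np.float64(-21.874228577563834), np.float64(-1.4683351318301383), np.float64(108.92371835556239)]
```

drive_tool:
  plan:
    - [[7,-1.2,0],[0,0,0],0.0]
    - [[7,-1.2,0],[0,0,0],0.0]
    - [[7.5,-1.3,0],[0,0,0],0.0]
    - [[0,0,0],[0,0,0],0.0]
    - [[0,0,-6],[0,0,0],0.0]
    - [[0,0,-6],[0,0,0],0.0]
    - [[0,0,-6],[0,0,0],0.0]
    - [[0,0,-5],[0,0,0],0.0]
    - [[0,0,-4],[0,0,0],0.0]
    - [[0,0,0],[0,0,0],0.0]

```text
clock: 23.9
ee_pos: [0.68, -0.0467, 0.2113]
eef_rot: [0.072, 0.862, -0.045, 0.499]
force: [-0.6, -2.4, -2.0]
finger_gap: 0.0202
grasp_force: 88.1
```

```bash
python3 - <<'E'
from up import *
s=robot.get_state(); R=Ro.from_quat(s["eef_rot"]).as_matrix(); z=R[:,2]
A=s["ee_pos"]-.048*z; print("A",A,"rack",[(A-slot)@k*1000 for k in (rx,ry)],"F",s["force"])
up([A[0],A[1],A[2]-.144],.035)
E
```

```text
A [ 0.6389 -0.0395  0.2352] rack [np.float64(-2.0200267566347287), np.float64(-0.384383101722455)] F [-0.6222 -2.3906 -2.0261]
side 118 0.75
tip [ 0.6326 -0.0301  0.0915] sh [ 0.6382 -0.0384  0.1729] end [ 0.6438 -0.0468  0.2553] tilt deg (rx,ry) [ 4.8417 -5.0524] med 0.0011004434758736786
tip rack a,b,z mm [np.float64(-9.892968237187624), np.float64(7.8440726933181155), np.float64(-78.4996974540473)]
sh rack a,b,z mm [np.float64(-2.963624197630134), np.float64(0.6132456462467161), np.float64(2.8864036057084377)]
end rack a,b,z mm [np.float64(4.050224037531742), np.float64(-6.705762218471897), np.float64(85.26501809302215)]
```

drive_tool:
  plan:
    - [[2,-0.3,0],[0,0,0],0.0]
    - [[0,0,-3],[0,0,0],0.0]
    - [[0,0,-3],[0,0,0],0.0]
    - [[0,0,0],[0,0,0],0.0]
    - [[0,0,0],[0,0,0],0.0]

```text
clock: 24.6
ee_pos: [0.6828, -0.0476, 0.2076]
eef_rot: [0.072, 0.861, -0.045, 0.501]
force: [-3.8, -2.6, 3.5]
finger_gap: 0.0202
grasp_force: 88.6
```

drive_tool:
  plan:
    - [[0,0,-2],[0,0,0],0.0]
    - [[0,0,0],[0,0,0],0.0]

```text
clock: 24.8
ee_pos: [0.6832, -0.0478, 0.2065]
eef_rot: [0.072, 0.861, -0.046, 0.502]
force: [-6.3, -2.6, 6.7]
finger_gap: 0.0201
grasp_force: 88.9
```

drive_tool:
  plan:
    - [[-1.5,1,0],[0,0,0],0.0]
    - [[-1,0,0],[0,0,0],0.0]
    - [[0,0,-1],[0,0,0],0.0]
    - [[0,0,0],[0,0,0],0.0]
    - [[0,0,0],[0,0,0],0.0]

```text
clock: 25.3
ee_pos: [0.6816, -0.0474, 0.2065]
eef_rot: [0.073, 0.86, -0.046, 0.502]
force: [-1.5, -5.5, 6.1]
finger_gap: 0.0205
grasp_force: 88.5
```

```bash
python3 - <<'E'
from up import *
s=robot.get_state(); R=Ro.from_quat(s["eef_rot"]).as_matrix(); z=R[:,2]
A=s["ee_pos"]-.048*z; print("A",A,"rack",[(A-slot)@k*1000 for k in (rx,ry)],"F",s["force"])
up([A[0],A[1],A[2]-.144],.035,"j1",(250,110,350,210))
E
```

```text
A [ 0.6405 -0.04    0.2301] rack [np.float64(-0.4300654946168255), np.float64(-0.6311239599028929)] F [-1.5475 -5.5101  6.1001]
side 118 0.66
tip [ 0.6369 -0.0337  0.0862] sh [ 0.641  -0.0396  0.1679] end [ 0.6452 -0.0456  0.2506] tilt deg (rx,ry) [ 3.5565 -3.5798] med 0.0011466442990379373
tip rack a,b,z mm [np.float64(-5.079903994928191), np.float64(5.0340251556668685), np.float64(-83.76671203207393)]
sh rack a,b,z mm [np.float64(0.010035693254175018), np.float64(-0.08923978770010169), np.float64(-2.0853574292510055)]
end rack a,b,z mm [np.float64(5.16204781665833), np.float64(-5.27498357183983), np.float64(80.59211125409418)]
```

View pics/j1.png

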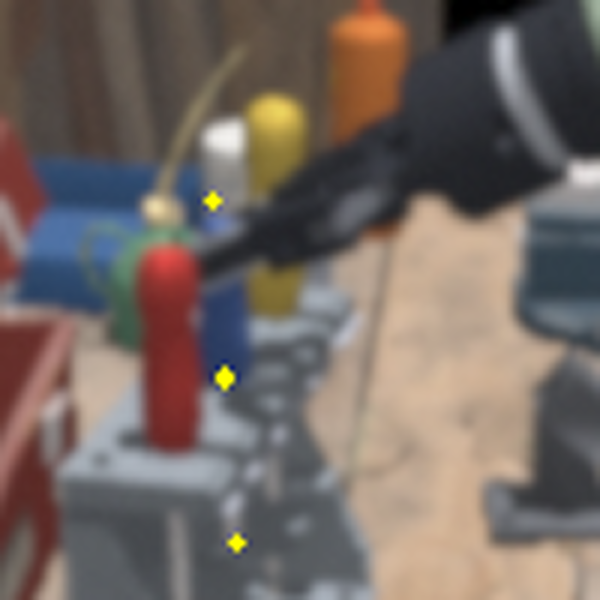

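drive_tool:
  plan:
    - [[0,0,0],[0,0,0],0.32]
    - [[0,0,0],[0,0,0],0.4]
    - [[0,0,0],[0,0,0],0.45]
    - [[0,0,0],[0,0,0],0.45]
    - [[0,0,0],[0,0,0],0.45]
    - [[0,0,0],[0,0,0],0.45]

```text
clock: 26.1
ee_pos: [0.6797, -0.0453, 0.2031]
eef_rot: [0.072, 0.862, -0.044, 0.5]
force: [0.1, 0.1, 0.1]
finger_gap: 0.0388
grasp_force: 0.0
```

```bash
python3 - <<'E'
from up import *
print(robot.get_state()["force"])
up([.641,-.0395,.083],.03)
E
```

```text
[0.1258 0.1168 0.1086]
side 113 0.51
tip [ 0.6414 -0.0361  0.0862] sh [ 0.641  -0.0401  0.1681] end [ 0.6407 -0.0442  0.251 ] tilt deg (rx,ry) [ 0.2392 -2.8351] med 0.0013268726546416011
tip rack a,b,z mm [np.float64(-0.1972119457064279), np.float64(3.4430628588351544), np.float64(-83.77529222130235)]
sh rack a,b,z mm [np.float64(0.14514312881173966), np.float64(-0.6144521169269872), np.float64(-1.8764579591309116)]
end rack a,b,z mm [np.float64(0.4916732652143293), np.float64(-4.721448982637443), np.float64(81.02114257453039)]
```

drive_tool:
  plan:
    - [[-8.6,1.4,5],[0,0,0],0.45]
    - [[-21.5,3.6,12.5],[0,0,0],0.45]
    - [[-21.5,3.6,12.5],[0,0,0],0.45]
    - [[-21.5,3.6,12.5],[0,0,0],0.45]
    - [[-21.5,3.6,12.5],[0,0,0],0.45]
    - [[-30,0,0],[0,0,0],0.45]
    - [[0,0,0],[0,0,0],0.45]

```text
clock: 27.0
ee_pos: [0.5513, -0.029, 0.2571]
eef_rot: [0.072, 0.863, -0.044, 0.499]
force: [0.1, 0.7, -0.3]
finger_gap: 0.0383
grasp_force: 0.0
```

```bash
python3 - <<'E'
from up import *
t,u=up([.641,-.0395,.083],.03,"k1",(240,110,340,210))
for cam in ("side","top"):
    for n in ("lock_plate","lock_tab"):
        for r in robot.regions_of(cam,n)[:1]:
            im,d=robot.grab_frame(cam); P=cloud(cam,d,r["pixels"]); P=P[(P[:,2]>.14)&(P[:,2]<.19)]
            if len(P): Q=(P-slot)*1000; print(cam,n,len(P),"b",np.percentile(Q@ry,[0,5,50]),"a",np.percentile(Q@rx,[5,50,95]))
for cam in ("side","top"):
    im,d=robot.grab_frame(cam);P=cloud(cam,d)-slot; m=(P@ry<-.122)&(P@ry>-.19)&(abs(P@rx)<.05)&(P[:,2]>-.03)&(P[:,2]<.03)
    Q=P[m]*1000; print(cam,m.sum(),"tab b",np.percentile(Q@ry,[0,10,50]) if m.sum() else 0,"top z",np.percentile(Q[:,2],[50,98]), "a",np.percentile((Q@rx)[Q[:,2]>5],[0,50,100]) if (Q[:,2]>5).any() else 0)
E
```

```text
side 186 0.81
top 112 0.7
tip [ 0.6444 -0.0428  0.0811] sh [ 0.642  -0.0419  0.163 ] end [ 0.6397 -0.0409  0.246 ] tilt deg (rx,ry) [-1.7189  0.3858] med 0.001319657700384765
tip rack a,b,z mm [np.float64(3.8798058233804835), np.float64(-2.7276356142986207), np.float64(-88.91535371876098)]
sh rack a,b,z mm [np.float64(1.4198164695438855), np.float64(-2.175487379456391), np.float64(-6.954122241904087)]
end rack a,b,z mm [np.float64(-1.0701727544613928), np.float64(-1.6166056295551015), np.float64(76.00663644808517)]
side lock_plate 57 b [-157.9677 -154.1273   24.1645] a [-33.733  -27.7326   0.0585]
side lock_tab 53 b [-1.8493 -0.9496  8.5231] a [-11.4929  -4.1621   9.2921]
top lock_plate 2001 b [-153.5411 -125.4178  -13.0434] a [-32.3594  -2.3588  34.4788]
top lock_tab 115 b [-154.0795 -152.4964 -145.9298] a [-9.7108 12.9918 24.2495]
side 37 tab b [-155.7219 -154.1732 -150.6937] top z [ 2.3407 16.5008] a [-9.5686 -3.9676  1.2974]
top 124 tab b [-154.0087 -151.6926 -147.5038] top z [-12.8454  18.1075] a [-11.192    4.4801  23.5232]
```

View pics/k1.png

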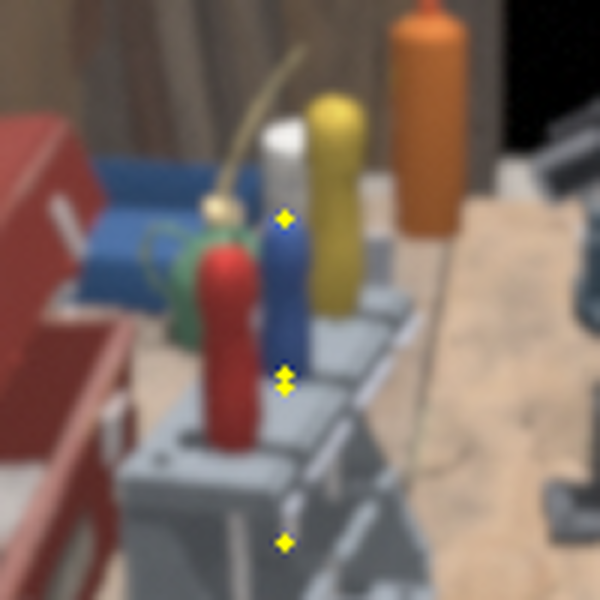

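drive_tool:
  plan:
    - [[-10,-20,0],[0,0,0],0.0]
    - [[-10,-26,0],[0,0,0],0.0]
    - [[0,-26,0],[0,0,0],0.0]
    - [[0,-26,0],[0,0,0],0.0]
    - [[0,-26,0],[0,0,0],0.0]
    - [[0,-26,0],[0,0,0],0.0]
    - [[0,-26,0],[0,0,0],0.0]
    - [[0,-22,-16],[0,0,0],0.0]
    - [[0,0,-30],[0,0,0],0.0]
    - [[0,0,-30],[0,0,0],0.0]
    - [[0,0,-30],[0,0,0],0.0]
    - [[0,0,0],[0,0,0],0.0]
    - [[0,0,0],[0,0,0],0.0]

```text
clock: 29.0
ee_pos: [0.5406, -0.2316, 0.1557]
eef_rot: [0.072, 0.865, -0.041, 0.495]
force: [0.6, -0.3, 0.4]
finger_gap: 0.0002
grasp_force: 0.0
```

drive_tool:
  plan:
    - [[20,0,0],[0,0,0],0.0]
    - [[20,0,0],[0,0,0],0.0]
    - [[20,0,0],[0,0,0],0.0]
    - [[20,0,0],[0,0,0],0.0]
    - [[20,0,0],[0,0,0],0.0]
    - [[20,0,0],[0,0,0],0.0]
    - [[0,0,0],[0,0,0],0.0]

```text
clock: 29.7
ee_pos: [0.664, -0.2323, 0.1624]
eef_rot: [0.069, 0.863, -0.043, 0.499]
force: [-0.7, 0.0, 0.8]
finger_gap: -0.0002
grasp_force: 0.0
```

```bash
python3 - <<'E'
from up import *
s=robot.get_state(); R=Ro.from_quat(s["eef_rot"]).as_matrix(); p=s["ee_pos"]-.036*R[:,2]
print(s["ee_pos"],"tip rack",[(p-slot)@k*1000 for k in (rx,ry,[0,0,1])],s["force"],R[:,1])
for cam in ("side","top"):
    im,d=robot.grab_frame(cam);P=cloud(cam,d)-slot; m=(P@ry<-.122)&(P@ry>-.22)&(abs(P@rx)<.05)&(P[:,2]>-.03)&(P[:,2]<.05)
    Q=P[m]*1000
    for lo in range(-215,-120,6):
        k=(Q@ry>lo)&(Q@ry<=lo+6)
        if k.sum(): print(cam,lo,k.sum(),"a",np.percentile((Q@rx)[k],[0,100]).round(),"z",np.percentile(Q[k,2],[0,100]).round())
    if cam=="top": cv2.imwrite("pics/l1.png",cv2.resize(im[130:210,340:440],None,fx=6,fy=6,interpolation=cv2.INTER_CUBIC))
E
```

```text
[ 0.664  -0.2323  0.1624] tip rack [np.float64(24.220819612738417), np.float64(-186.24842193079448), np.float64(10.352659367179662)] [-0.7473  0.0062  0.7749] [ 0.1624  0.9867 -0.006 ]
side -215 1 a [-11. -11.] z [47. 47.]
side -209 2 a [-15.  -8.] z [44. 49.]
side -203 1 a [-13. -13.] z [48. 48.]
side -197 2 a [-8. -5.] z [43. 46.]
side -191 3 a [-12.  10.] z [33. 47.]
side -185 16 a [-17.  12.] z [ 9. 50.]
side -179 22 a [-16.  10.] z [11. 49.]
side -173 14 a [-14.   9.] z [16. 47.]
side -161 16 a [-24.  -2.] z [16. 48.]
side -155 36 a [-24.   1.] z [-12.  47.]
side -149 18 a [-36.  -1.] z [-4. 50.]
side -143 12 a [-41. -28.] z [36. 50.]
side -137 5 a [-45. -38.] z [39. 50.]
side -131 4 a [-49. -46.] z [42. 48.]
top -215 21 a [-32. -11.] z [32. 50.]
top -209 11 a [-21. -11.] z [36. 49.]
top -203 16 a [-20.  19.] z [19. 49.]
top -197 36 a [-28.  26.] z [20. 49.]
top -191 41 a [-31.  25.] z [20. 49.]
top -185 37 a [-19.  28.] z [17. 50.]
top -179 35 a [-24.  26.] z [16. 49.]
top -173 33 a [-34.  17.] z [13. 50.]
top -167 18 a [-31. -10.] z [30. 49.]
top -161 23 a [-37. -11.] z [29. 49.]
top -155 67 a [-40.  25.] z [-20.  49.]
top -149 15 a [-25.  23.] z [-17.  50.]
top -143 13 a [11. 25.] z [-16. -13.]
top -137 12 a [10. 24.] z [-18. -12.]
top -131 12 a [10. 25.] z [-18. -12.]
top -125 16 a [-34.  25.] z [-18. -11.]
```

drive_tool:
  plan:
    - [[0,0,-6],[0,0,0],0.0]
    - [[0,0,-6],[0,0,0],0.0]
    - [[1,6,0],[0,0,0],0.0]
    - [[1,6,0],[0,0,0],0.0]
    - [[0.8,5,0],[0,0,0],0.0]
    - [[0.8,5,0],[0,0,0],0.0]
    - [[0.8,5,0],[0,0,0],0.0]
    - [[0,0,0],[0,0,0],0.0]

```text
clock: 30.6
ee_pos: [0.6653, -0.2041, 0.1446]
eef_rot: [0.071, 0.865, -0.042, 0.496]
force: [-1.1, -0.4, -0.5]
finger_gap: -0.0
grasp_force: 0.8
```

drive_tool:
  plan:
    - [[0.8,5,0],[0,0,0],0.0]
    - [[0.8,5,0],[0,0,0],0.0]
    - [[0,0,0],[0,0,0],0.0]

```text
clock: 30.9
ee_pos: [0.6667, -0.196, 0.1449]
eef_rot: [0.072, 0.864, -0.043, 0.496]
force: [-5.4, -5.5, 1.9]
finger_gap: -0.0004
grasp_force: 3.6
```

```bash
python3 - <<'E'
from up import *
s=robot.get_state(); print(s["ee_pos"],s["force"])
im,d=robot.grab_frame("top");P=cloud("top",d)-slot; m=(P@ry<-.105)&(P@ry>-.22)&(P@rx>.008)&(P@rx<.04)&(P[:,2]>-.03)&(P[:,2]<.05)
Q=P[m]*1000
for lo in range(-200,-105,6):
    k=(Q@ry>lo)&(Q@ry<=lo+6)
    if k.sum(): print(lo,k.sum(),"a",np.percentile((Q@rx)[k],[0,100]).round(),"z",np.percentile(Q[k,2],[0,100]).round())
cv2.imwrite("pics/l2.png",cv2.resize(im[130:210,340:440],None,fx=6,fy=6,interpolation=cv2.INTER_CUBIC))
E
```

```text
[ 0.6667 -0.196   0.1449] [-5.4468 -5.4962  1.9255]
-164 10 a [ 9. 19.] z [1. 8.]
-158 6 a [ 9. 26.] z [ 2. 12.]
-152 14 a [ 8. 25.] z [ 2. 14.]
-146 12 a [ 9. 23.] z [ 1. 17.]
-140 8 a [ 9. 20.] z [-3. 13.]
-134 11 a [ 8. 25.] z [-12.  18.]
-128 22 a [ 9. 25.] z [-22.  18.]
-122 14 a [ 8. 36.] z [-19.   2.]
-116 25 a [ 9. 38.] z [-4.  4.]
-110 14 a [ 8. 37.] z [-3.  2.]
```

View pics/l2.png

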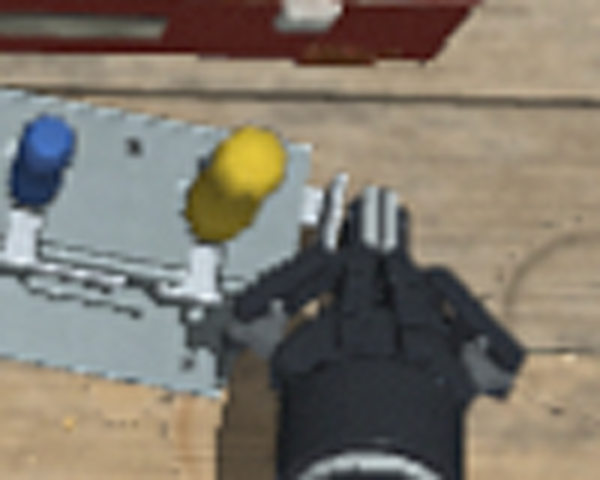

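drive_tool:
  plan:
    - [[-1,0,6],[0,0,0],0.0]
    - [[0,0,0],[0,0,0],0.0]
    - [[0.4,2,0],[0,0,0],0.0]
    - [[0,0,0],[0,0,0],0.0]

```text
clock: 31.35
ee_pos: [0.6667, -0.1926, 0.1511]
eef_rot: [0.071, 0.864, -0.042, 0.496]
force: [0.4, -0.1, -0.2]
finger_gap: 0.0002
grasp_force: 0.0
```

drive_tool:
  plan:
    - [[0.4,2,0],[0,0,0],0.0]
    - [[0,0,0],[0,0,0],0.0]

```text
clock: 31.55
ee_pos: [0.6668, -0.1917, 0.1509]
eef_rot: [0.071, 0.864, -0.043, 0.496]
force: [-1.1, -2.5, 0.5]
finger_gap: -0.0002
grasp_force: 1.5
```

drive_tool:
  plan:
    - [[0.4,2,0],[0,0,0],0.0]
    - [[0,0,0],[0,0,0],0.0]

```text
clock: 31.75
ee_pos: [0.6668, -0.1918, 0.1509]
eef_rot: [0.073, 0.864, -0.045, 0.496]
force: [-4.5, -7.0, 1.2]
finger_gap: 0.0
grasp_force: 4.2
```

drive_tool:
  plan:
    - [[0.4,2,0],[0,0,0],0.0]
    - [[0,0,0],[0,0,0],0.0]

```text
clock: 31.95
ee_pos: [0.6667, -0.192, 0.151]
eef_rot: [0.074, 0.864, -0.047, 0.495]
force: [-7.4, -12.7, 1.5]
finger_gap: -0.0001
grasp_force: 6.8
```

drive_tool:
  plan:
    - [[-1.5,-10,0],[0,0,0],0.0]
    - [[-3,-20,0],[0,0,0],0.0]
    - [[-25,-15,0],[0,0,0],0.0]
    - [[-30,0,0],[0,0,0],0.0]
    - [[-30,0,10],[0,0,0],0.0]
    - [[-30,0,10],[0,0,0],0.0]
    - [[0,0,0],[0,0,0],0.0]

```text
clock: 32.65
ee_pos: [0.5455, -0.2314, 0.1706]
eef_rot: [0.072, 0.865, -0.042, 0.495]
force: [0.7, -0.8, 0.3]
finger_gap: -0.0002
grasp_force: 0.0
```

```bash
python3 - <<'E'
from up import *
for lab in ("before","after"):
    if lab=="after": im,d=robot.grab_frame("top")
    else: d=np.load("top0.npy")
    P=cloud("top",d)-slot; m=(P@ry<-.10)&(P@ry>-.19)&(abs(P@rx)<.05)&(P[:,2]>.006)&(P[:,2]<.03)
    Q=P[m]*1000; print(lab,m.sum(),"tab b",np.percentile(Q@ry,[0,10,50,90]),"z",np.percentile(Q[:,2],[50]))
im,d=robot.grab_frame("side"); s0=np.load("side0.npy")
for D in (s0,d):
    P=cloud("side",D)-slot; m=(P@ry<-.10)&(P@ry>-.19)&(abs(P@rx)<.05)&(P[:,2]>.006)&(P[:,2]<.03); Q=P[m]*1000; print("side",m.sum(),np.percentile(Q@ry,[10,50,90]))
for n,lo,hi in [("red",[.62,.01,.19],[.70,.09,.27]),("yel",[.58,-.15,.19],[.67,-.08,.29])]:
    for D in (s0,d): Q=box(cloud("side",D),lo,hi); print(n,Q.mean(0),Q[:,2].max())
up([.641,-.0395,.083],.03)
print(robot.get_state()["ee_pos"],robot.get_state()["force"])
E
```

```text
before 32 tab b [-153.998  -153.0353 -151.0401 -149.8606] z [14.5074]
after 28 tab b [-131.3864 -130.8419 -128.8269 -127.5853] z [14.9045]
side 13 [-154.7605 -149.996  -148.1372]
side 9 [-130.5385 -128.8564 -126.4799]
red [0.6532 0.0468 0.227 ] 0.26073601575277333
red [0.6533 0.0469 0.2271] 0.26081504623544044
yel [ 0.6245 -0.1092  0.2344] 0.2773061124543148
yel [ 0.6242 -0.1091  0.2363] 0.27654602203445844
side 185 0.83
tip [ 0.6437 -0.0388  0.0829] sh [ 0.6417 -0.0407  0.1649] end [ 0.6396 -0.0427  0.2478] tilt deg (rx,ry) [-1.1551 -1.5413] med 0.0012600313495584933
tip rack a,b,z mm [np.float64(2.5332203164625517), np.float64(1.0978763352965912), np.float64(-87.10021852250054)]
sh rack a,b,z mm [np.float64(0.8800053332747876), np.float64(-1.1079853449863835), np.float64(-5.146567526318785)]
end rack a,b,z mm [np.float64(-0.7933708082446255), np.float64(-3.3407477774679464), np.float64(77.8065182381091)]
[ 0.5489 -0.232   0.1707] [-1.3219 -1.2019  0.1149]
```

```bash
python3 -c "
from plant import robot
print(robot.sign_off())"
```

```text
the job is handed in; nothing more can be done
None
```

I've handed the job in. The short screwdriver was seated in the V-block rest, let go and retaken, and now hangs upright in the rack's middle slot. I pushed the lock plate until it stopped: it travelled about 22 mm by the camera, and at least 21 mm is needed. The two other screwdrivers still hang where they were; I did not re-measure the bolt, pliers, bearing or jar. The hand-in gave no verdict.

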